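Open the test-card dispenser and lay out the next cards

TASK

Get the next round of tests ready: wherever a bay of the dispenser still has its clipped-on cover, lever the cover off with the flat lifter (over the steel rail, under the cover's lip; do not pull at it with the fingers while it is clipped down) and lay it flat, bars up, in the shallow white tub (one may lie on top of the others). In all three bays slide the top card straight back off its stack until it lies wholly on the reading tray, leaving the card under it in its pocket. Finish with the lifter lying back on its grey mat, and leave the bottle, pot and glove box alone.

Things in the scene. Friction and masses are not known exactly. Their poses are not given: they have to be found in the camera images.
- station: Fixed grey test-card dispenser, 216 mm deep (x), 310 mm wide (y). Origin: on the table under the middle bay's centre; +x points from its front (robot side) to the tray at its back, +y left, z up. Bays 1, 2, 3 are centred at x = 0, y = -105, 0, +105 mm. In each a card is sunk in a pocket (top z = 76 mm) and the top card lies on it (z 76 to 84), free to slide in +x.
- rail (a point): Middle of the top of the fixed round steel pry rail (8 mm thick, along the station's y) in front of the bays: station x = -84, z = 78 mm. Its posts stand at y = +-52 and +-152 mm.
- bay1 (a point): Bay 1's centre at the height of a seated cover's underside (station z = 86 mm). The bay is a straight channel along x, 54 mm wide, open at front and back, x -45 to 37 mm; its side walls (to y = +-39 mm from the centre) are 89 mm high. Posts at x = -40, y = +-39 to +-44 mm, 99 mm high, carry two 12 mm spring balls that reach 1 mm over a seated cover's side edges and hold it.
- bay2 (a point): same for bay 2
- bay3 (a point): same for bay 3
- cover1: Loose white cover of bay 1 (may be absent: bay open), a plate 92 (x) x 64 (y) x 4 mm with four grey bars on top; 40 g. Origin on its underside, at the bay's centre when seated; it runs from x = -52 to +40 mm. Seated, its top is 90 mm high and its sides lie between the walls; its front lip stands out over open air, its underside 8 mm above the rail's top.
- lip1 (a point): Middle of cover 1's front edge, underside; seated 52 mm in front of point bay1. Raised about 10 mm (some 10 N), back edge down, the cover snaps past the balls, which then prop it: tilted 0.14 rad, 11 mm up at the balls, lip 13 mm up, its sides clear of the walls so that it can be gripped across its 64 mm width, near 15 mm in front of the bay's centre.
- card1: Loose top test card of bay 1, white, 66 (x) x 50 (y) x 8 mm, 25 g, with a grey window and a black dot. Origin: centre of its underside. It starts in the channel (x = 0), 2 mm under the cover if there is one. It goes onto the reading tray: one flat surface behind all bays, station x from 37 to 122 mm, z = 73.5 mm, with an end stop 8 mm high at x = 122 mm.
- under1: Loose under card of bay 1, same size, below card 1 in a pocket; it stays there. Origin: centre of its underside.
- cover2: Loose white cover of bay 2 (may be absent: bay open), a plate 92 (x) x 64 (y) x 4 mm with four grey bars on top; 40 g. Origin on its underside, at the bay's centre when seated; it runs from x = -52 to +40 mm. Seated, its top is 90 mm high and its sides lie between the walls; its front lip stands out over open air, its underside 8 mm above the rail's top.
- lip2 (a point): Middle of cover 2's front edge, underside; seated 52 mm in front of point bay2. Raised about 10 mm (some 10 N), back edge down, the cover snaps past the balls, which then prop it: tilted 0.14 rad, 11 mm up at the balls, lip 13 mm up, its sides clear of the walls so that it can be gripped across its 64 mm width, near 15 mm in front of the bay's centre.
- card2: Loose top test card of bay 2, white, 66 (x) x 50 (y) x 8 mm, 25 g, with a grey window and a black dot. Origin: centre of its underside. It starts in the channel (x = 0), 2 mm under the cover if there is one. It goes onto the reading tray: one flat surface behind all bays, station x from 37 to 122 mm, z = 73.5 mm, with an end stop 8 mm high at x = 122 mm.
- under2: Loose under card of bay 2, same size, below card 2 in a pocket; it stays there. Origin: centre of its underside.
- cover3: Loose white cover of bay 3 (may be absent: bay open), a plate 92 (x) x 64 (y) x 4 mm with four grey bars on top; 40 g. Origin on its underside, at the bay's centre when seated; it runs from x = -52 to +40 mm. Seated, its top is 90 mm high and its sides lie between the walls; its front lip stands out over open air, its underside 8 mm above the rail's top.
- lip3 (a point): Middle of cover 3's front edge, underside; seated 52 mm in front of point bay3. Raised about 10 mm (some 10 N), back edge down, the cover snaps past the balls, which then prop it: tilted 0.14 rad, 11 mm up at the balls, lip 13 mm up, its sides clear of the walls so that it can be gripped across its 64 mm width, near 15 mm in front of the bay's centre.
- card3: Loose top test card of bay 3, white, 66 (x) x 50 (y) x 8 mm, 25 g, with a grey window and a black dot. Origin: centre of its underside. It starts in the channel (x = 0), 2 mm under the cover if there is one. It goes onto the reading tray: one flat surface behind all bays, station x from 37 to 122 mm, z = 73.5 mm, with an end stop 8 mm high at x = 122 mm.
- under3: Loose under card of bay 3, same size, below card 3 in a pocket; it stays there. Origin: centre of its underside.
- lifter: Loose flat lifter (pry tool), 164 mm long, 120 g: black handle 80 (x) x 20 (y) x 24 mm (z) and a steel blade 16 mm wide, 4 mm thick, at mid-height of the handle, running 83.5 mm out of its +x end. Origin: centre of the handle's underside; +x towards the blade's tip; lies flat, centre of mass 24 mm ahead of the origin.
- lifter_tip (a point): tip of the blade, 123.5 mm ahead of the lifter's origin, at mid-thickness (12 mm above the handle's underside)
- mat: Fixed grey mat for the lifter, 240 (x) x 120 (y) x 4 mm; origin at the centre of its underside. It lies left or right of the station.
- tub: Fixed shallow white tub for covers, 220 (x) x 140 (y) x 20 mm, walls and floor 4 mm; origin at the centre of its underside. It lies on the other side of the station; two covers fit end to end along its x; a third may lie flat on top of them.
- bottle: bystander: water bottle, 60 mm across, 190 mm tall, origin at its foot
- pot: bystander: empty white specimen pot, 76 mm across, 85 mm tall, origin at its foot
- glovebox: bystander: white glove box 90 x 170 x 70 mm, origin under its centre
Things that resemble listed ones, but are neither listed nor needed, are in the scene too. What is shaped like the cover3 but green or yellow is not meant.

How it is judged:
By the outcome, as a careful person would: the job done as asked, in the order asked, and still so for the second after the job is handed in, with the robot touching nothing.
Of cover1, cover2, cover3 only 2 to 3 are there at a start; the rules pass over those that are not, and their reading is None.
At some moment in a run one of lifter may be knocked a few centimetres aside while the robot is not near it.
Once in a run the grip may slacken for a moment while it holds something.
It also fails if it takes over 210 s, if anything falls off the work surface, if the arm or the gripper's body presses on something with over 40 N, if the wrist force passes 120 N, or if a joint passes its speed limit or range.

ROBOT

A 6-joint arm with a two-finger parallel gripper is mounted at the origin on the work surface. World frame = base frame: x ahead of the robot, y to its left, z up, the work surface at z = 0. Lengths are in m, angles in rad, forces in N, time in s.
With the tool pointing down it reaches from about 0.35 to 0.725 m from the base axis. Payload 6 kg.
Tool frame: the origin (TCP) lies at the very end of the fingers, on their centre line; the grasp point (between the pads) lies robot.grasp_offset behind it (robot.grasp_offset is the distance from the TCP to the grasp point, in m); z points along the fingers, y is the line along which they close (so a half turn about z gives the same grasp; the last joint's range is limited). The gripper opens to 85 mm and grips with 20 to 120 N. Pads are 22 mm wide; open, the fingers measure 114 mm over their backs; the gripper's body (76 mm by 85 mm) begins 54 mm behind the grasp point. The pads swing forward as they close: fully open they stand 13 mm farther back than shut.
Start: joints at [1.528, 0.04, 0.085, 0, -1.615, -0.334], TCP at [0.221, 0.558, 0.231] pointing down, gripper open.
Joint ranges: [-2.56, 2.56], [-1.29, 2.01], [-1.08, 1.49], [-3.29, 1.98], [-2.81, -0.18], [-2.99, 2.99]. Speed limits (rad/s): [2.57, 2.57, 3.01, 3.14, 3.14, 3.14].

INTERFACE

Orientations are given as a unit quaternion [w, x, y, z].
In Python, from bench import robot, vision, job gives the robot as it stands.
- The arm moves only by the tool jog_arm, never from a script. Its argument "targets" is one flat list of numbers, 5 for each row, row after row: the shift along the tool's x, y, z in cm, then the turn about the tool's z in rad, then the opening, from 0 (shut) to 1 (fully open). A call has 1 to 12 rows; each row shifts and turns the commanded pose from where the row before left it, along the tool's axes as they then stand; what a row does not reach is not made up. A row lasts 1/8 s, in which the tool goes at most 62.5 mm and 10.7 degrees, less where a joint would pass 70% of its speed; a pose out of reach is approached as far as the arm can. A call with a gripper value outside its range is refused whole. The fingers move at their own pace and stop on an object; "newtons" is the grip in N (left out, the last holds). Time passes only in rows, so rows that do not move let the fingers close. It gives the time, the measured TCP pose, the force, the opening and the grip force at its end, in the units of the state.
- robot.sense(): the state, without advancing time (a new reading comes with each control period).
- vision.read_camera(name): name is "scene" or "top" or "wrist"; returns (picture, depth): 384x512x3 uint8, red, green, blue; 384x512 float32, m along the optical axis (not along the pixel's ray), 0 where there is no reading.
- vision.get_calibration(name): a dict with "fx", "fy", "cx", "cy" (pixels), "k1" (the pictures are not rectified: a ray, as slopes to the right and down, at radius r is drawn at 1 + k1 r^2 times it, then the intrinsics apply), "rvec" (rotation vector, rad) and "tvec" (3), from world to camera coordinates, as OpenCV has them. Camera axes: x right, y down, z forward; pixel columns grow to the right and rows downward; lengths in m; the calibration is good to about 2 mm. A picture is of the moment at which its call begins: read the wrist's pose just before it. get_calibration takes no time and is no camera call; for the wrist camera it gives the pose at the moment of the call.
- job.sign_off(): hands the job in; it is judged then, once.
The state is a dict: "time_s": time; "joint_pos": joint angles; "joint_vel": joint speeds; "tau": joint torques, N m; "tcp_pos": TCP position; "eef_rot": TCP orientation; "force": force on the tool from outside, world axes, zero at the start; "moment": the same for the moment, N m; "gripper_width": finger opening in m; "finger_force": force on a finger pad.
Only numpy, scipy, OpenCV 4.12 (cv2) and the standard library are available. Lean on these libraries where they do the work, as an engineer would, in place of code of your own. Each camera call takes 0.05 s, during which the arm holds its last target. There are 200 camera calls.

## Working session

There is one attempt and no reset: what is moved stays moved. The work goes in short steps, Python scripts to look and compute and a tool call to move; the robot and the scene stay as the last step left them, time stands still between calls to the robot, and variables do not carry over. Pictures are saved under pics/ and viewed, at most 14 in all, crops included, and the job is handed in when it is done.

Besides the shell and the picture viewer there is one more tool, called after "Call:" as name(argument=value, ...), one argument or row to a line, values as JSON. jog_arm: Moves the arm, as the interface text tells. Its arguments: {"type":"object","properties":{"targets":{"type":"array","items":{"type":"number"}},"newtons":{"type":"number"}},"required":["targets"]}

```bash
ls; mkdir -p pics; cat > h.py <<'E'
import numpy as np, cv2
from scipy.spatial.transform import Rotation as R
from bench import robot, vision, job
def cal(n):
    c=vision.get_calibration(n); return c,R.from_rotvec(np.ravel(c['rvec'])).as_matrix(),np.ravel(c['tvec'])
def ray(C,u,v):
    c,M,t=C
    x=(u-c['cx'])/c['fx'];y=(v-c['cy'])/c['fy']
    a,b=x,y
    for _ in range(20):
        s=1+c['k1']*(a*a+b*b); a,b=x/s,y/s
    d=np.stack([a,b,np.ones_like(a)],-1)
    return -M.T@t, d@M     # origin, dirs (z-depth unit)
def onz(C,u,v,z):
    o,d=ray(C,np.asarray(u,float),np.asarray(v,float)); k=(z-o[2])/d[...,2]
    return o+d*k[...,None]
def cloud(C,dep):
    v,u=np.mgrid[:dep.shape[0],:dep.shape[1]].astype(float)
    o,d=ray(C,u,v); P=o+d*dep[...,None]; P[dep==0]=np.nan; return P
def shot(n,tag):
    C=cal(n); p,d=vision.read_camera(n)
    cv2.imwrite(f'pics/{tag}.png',p[:,:,::-1]); np.savez(f'pics/{tag}.npz',p=p,d=d)
    return C,p,d
def proj(C,P):
    c,M,t=C; q=np.atleast_2d(P)@M.T+t; a=q[:,:2]/q[:,2:]; a=a*(1+c['k1']*(a**2).sum(1,keepdims=True))
    return a*[c['fx'],c['fy']]+[c['cx'],c['cy']]
E
python3 - <<'E'
from h import *
for n in('scene','top'):
    C,p,d=shot(n,n+'0'); print(n,C[0],-C[1].T@C[2])
    cv2.imwrite(f'pics/{n}0b.png',cv2.resize(p[:,:,::-1],(800,600),interpolation=cv2.INTER_CUBIC))
print(robot.sense(),robot.grasp_offset)
E
```

```text
pics
scene {'fx': 419.64787516672607, 'fy': 419.64787516672607, 'cx': 259.37634627647844, 'cy': 190.53506869651716, 'k1': 0.023367694410808854, 'rvec': array([ 1.05661307,  2.21949463, -1.22094696]), 'tvec': array([ 0.28639919, -0.14205593,  1.43009358])} [1.16093576 0.60297577 0.66031841]
top {'fx': 410.29133192811474, 'fy': 410.29133192811474, 'cx': 255.4246348986602, 'cy': 177.35564705706923, 'k1': -0.1024240765867485, 'rvec': array([ 2.16644859, -2.1688913 ,  0.09540536]), 'tvec': array([0.00956878, 0.45756387, 1.31272311])} [ 0.32867385 -0.00253885  1.35080172]
{'time_s': 0.1, 'joint_pos': array([ 1.52765895e+00,  4.08236887e-02,  8.39293868e-02, -4.14538634e-04,
       -1.61548074e+00, -3.33671006e-01]), 'joint_vel': array([ 0.00096337, -0.00198652,  0.00491051, -0.0001066 , -0.00083862,
        0.00052225]), 'tau': array([-5.99521823e-03, -3.69343257e+01,  3.48283339e+01,  6.95162594e+00,
       -4.47860628e-03,  1.73274408e-07]), 'tcp_pos': array([0.22061055, 0.55766985, 0.23034702]), 'eef_rot': array([ 8.11018268e-04,  9.82305743e-01, -1.87282570e-01, -9.06240661e-05]), 'force': array([ 0.51705215,  0.24950148, -0.34025719]), 'moment': array([-0.03585043,  0.04410707, -0.03946308]), 'finger_force': 0.0, 'gripper_width': 0.08505115589303755} 0.0187
```

View pics/top0b.png

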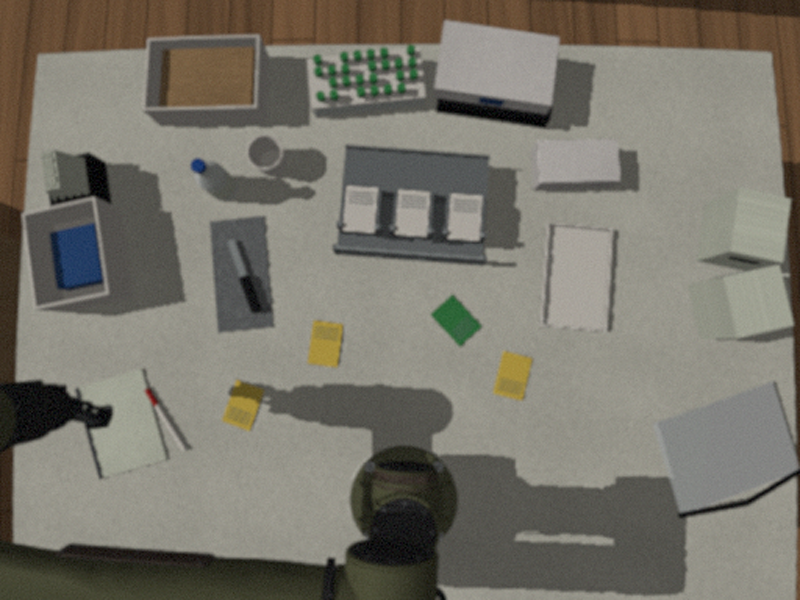

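View pics/scene0b.png

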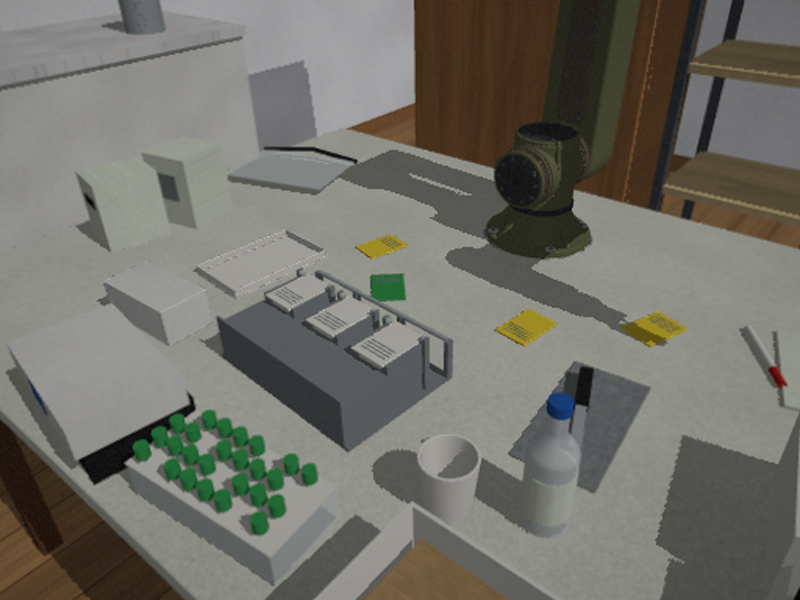

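```bash
cat > m1.py <<'E'
from h import *
C=cal('top'); f=np.load('pics/top0.npz'); p,d=f['p'],f['d']; P=cloud(C,d); g=p.astype(int); br=g.min(2); sat=g.max(2)-g.min(2)
def blob(mask,z,name,amin=150):
    mask=cv2.morphologyEx(mask.astype(np.uint8),cv2.MORPH_OPEN,np.ones((3,3)))
    for c in cv2.findContours(mask,cv2.RETR_EXTERNAL,cv2.CHAIN_APPROX_NONE)[0]:
        if cv2.contourArea(c)<amin: continue
        W=onz(C,c[:,0,0],c[:,0,1],z)[:,:2]
        r=cv2.minAreaRect((W*1000).astype(np.float32)); m=np.zeros_like(mask); cv2.drawContours(m,[c],-1,1,-1)
        print(name,'ctr',np.round(r[0],1),'size',np.round(r[1],1),'ang',round(r[2],1),'pix',c[:,0].mean(0).round(),'zmed',np.round(np.nanmedian(P[...,2][m>0])*1000,1))
v,u=np.mgrid[:384,:512]
st=(u>205)&(u<320)&(v>90)&(v<172)
print('table z',np.nanmedian(P[200:230,170:200,2]))
blob(st&(br>130),.090,'cover')
z=P[...,2]
blob(st&(z>.055),.073,'station')
blob((u>335)&(u<405)&(v>135)&(v<220)&(br>165),.02,'tub')
lm=(u>130)&(u<178)&(v>135)&(v<215)
blob(lm&(br<40),.028,'handle',40)
blob(lm&(sat<40)&(br<125)&(u>130),.004,'mat')
blob(lm&(br>125)&(u>142)&(u<165)&(v>145)&(v<185),.018,'blade',30)
c=p[85:175,125:330,::-1]; cv2.imwrite('pics/c1.png',cv2.resize(c,(800,351),interpolation=cv2.INTER_CUBIC))
s=np.load('pics/scene0.npz')['p'][160:270,130:300,::-1]; cv2.imwrite('pics/c2.png',cv2.resize(s,(800,518),interpolation=cv2.INTER_CUBIC))
E
python3 m1.py
```

```text
table z 0.0012988954513407647
cover ctr [ 572.7 -122.1] size [62.7 90.7] ang 85.4 pix [297. 138.] zmed 90.8
cover ctr [580.8 -18.3] size [62.5 89. ] ang 89.6 pix [264. 136.] zmed 90.9
cover ctr [589.3  87.3] size [62.2 90.7] ang 85.9 pix [230. 133.] zmed 91.2
cover ctr [702.9 -87.1] size [212.4  45.7] ang 90.0 pix [289.  94.] zmed 1.3
cover ctr [598.7  41. ] size [259.5 244.8] ang 0.8 pix [228. 147.] zmed 0.9
station ctr [627.4 -21.1] size [304.4 180.9] ang 85.5 pix [265. 126.] zmed 80.5
handle ctr [422.9 317.9] size [78.3 23.1] ang 23.0 pix [161. 188.] zmed 27.1
mat ctr [468.4 345.5] size [243.8 126.4] ang 5.3 pix [155. 175.] zmed 5.3
```

View pics/c1.png

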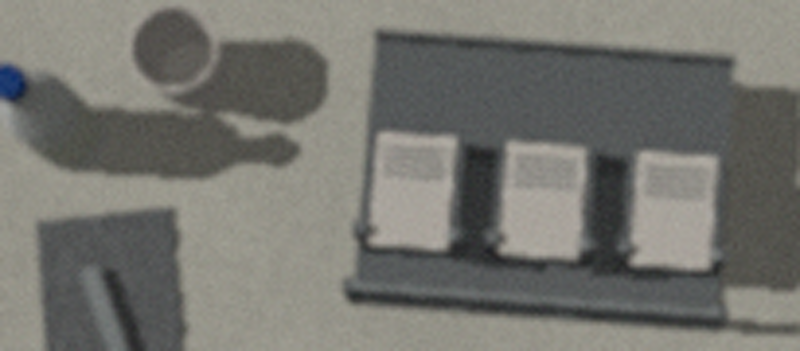

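View pics/c2.png

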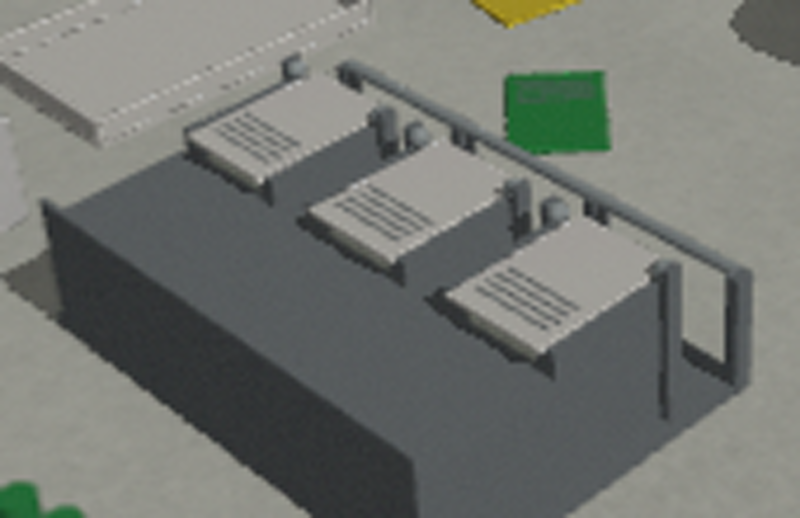

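```bash
cat > plan.py <<'E'
from h import *
def fmt(r): return ', '.join(' '.join(f'{x:g},' for x in q)[:-1] for q in r)
def pose():
    s=robot.sense(); q=s['eef_rot']; M=R.from_quat(q,scalar_first=True).as_matrix(); return s,s['tcp_pos'],M
def go(xyz,yaw,n,g,start=None):
    """rows to bring the TCP to xyz with tool x at world yaw"""
    s,p,M=pose() if start is None else (None,)+start
    y0=np.arctan2(M[1,0],M[0,0]); t=(y0-yaw+np.pi)%(2*np.pi)-np.pi
    dt=round(t/n,3); rows=[]; d=(np.asarray(xyz)-p)/n
    for i in range(n):
        rows.append([*np.round(M.T@d*100,2)+0.,dt,g]); M=M@R.from_rotvec([0,0,dt]).as_matrix()
    print(fmt(rows)); return np.asarray(xyz),M
TH=-0.079; O=np.array([.5869,-.0182])
def st(x,y):  # station mm -> world m
    c,s=np.cos(TH),np.sin(TH); return O+np.array([c*x-s*y,s*x+c*y])/1000
E
python3 - <<'E'
from plan import *
C=cal('wrist'); s,p,M=pose(); o=-C[1].T@C[2]; print('cam in tool',M.T@(o-p),'\n',M.T@C[1].T,C[0]['fx'])
go([.40,.31,.25],.33,8,1)
E
```

```text
cam in tool [ 8.47398445e-02  6.65940508e-05 -1.44417683e-01] 
 [[ 2.51951538e-04 -9.45643607e-01 -3.25204713e-01]
 [ 9.99999237e-01 -1.55092022e-04  1.22572985e-03]
 [-1.20954025e-03 -3.25204774e-01  9.45642846e-01]] 280.6534066617892
3.22, 2.05, -0.24, -0.088, 1, 3.03, 2.33, -0.24, -0.088, 1, 2.81, 2.59, -0.24, -0.088, 1, 2.58, 2.82, -0.24, -0.088, 1, 2.32, 3.04, -0.24, -0.088, 1, 2.04, 3.23, -0.24, -0.088, 1, 1.75, 3.4, -0.24, -0.088, 1, 1.44, 3.54, -0.24, -0.088, 1
```

Call:
jog_arm(
  targets=[3.2, 2.05, -0.25, -0.088, 1, 3.0, 2.35, -0.25, -0.088, 1, 2.8, 2.6, -0.25, -0.088, 1, 2.6, 2.8, -0.25, -0.088, 1, 2.3, 3.05, -0.25, -0.088, 1, 2.05, 3.25, -0.25, -0.088, 1, 1.75, 3.4, -0.25, -0.088, 1, 1.45, 3.55, -0.25, -0.088, 1, 0, 0, 0, 0, 1, 0, 0, 0, 0, 1],
)

```text
time_s: 1.35
tcp_pos: [0.3994, 0.31, 0.2509]
eef_rot: [0.0, 0.987, 0.162, -0.0]
force: [-0.8, 0.6, -0.5]
gripper_width: 0.0854
finger_force: 0.0
```

```bash
python3 - <<'E'
from plan import *
s,pp,M=pose(); print(pp)
C,p,d=shot('wrist','w1'); P=cloud(C,d); g=p.astype(int)
m=((P[...,2]>.02)&(P[...,2]<.04)&(g.max(2)<75)).astype(np.uint8)
m=cv2.morphologyEx(m,cv2.MORPH_OPEN,np.ones((3,3)))
n,l,sx,_=cv2.connectedComponentsWithStats(m); print(sx[1:])
q=P[...,:2][l==1+np.argmax(sx[1:,4])]
m2=(P[...,2]>.011)&(P[...,2]<.04); q2=P[m2][:,:2]; 
for a in(q,q2): print(cv2.minAreaRect((a*1000).astype(np.float32)))
cv2.imwrite('pics/w1b.png',cv2.resize(p[:,:,::-1],(640,480)))
E
```

```text
[0.39942546 0.31002353 0.25087587]
[[464  24   7   4  21]
 [428  91   8   5  27]
 [242 107  17  62 884]
 [467 108  11  10  84]
 [486 121  11   8  64]
 [461 144  10   7  50]]
((426.1791076660156, 321.5970458984375), (79.8861083984375, 19.056499481201172), 20.983795166015625)
((349.0289306640625, 258.02801513671875), (629.538818359375, 662.9027099609375), 3.694963216781616)
```

View pics/w1b.png

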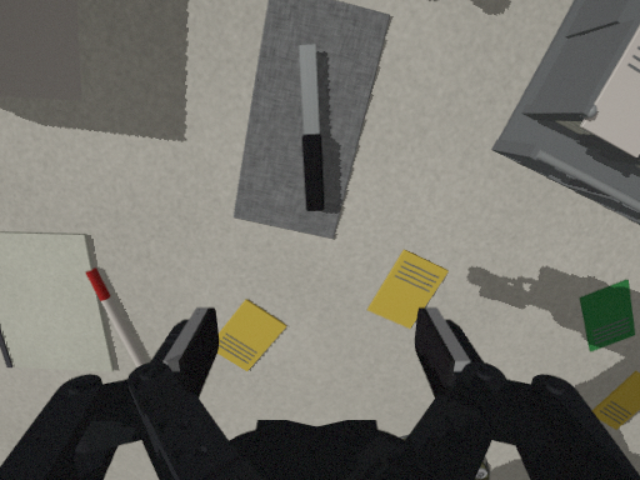

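```bash
python3 - <<'E'
from plan import *
a=go([.426,.3216,.05],.366,6,1); go([.426,.3216,.0055],.366,3,1,a)
E
```

```text
0.49, -0.04, 3.35, -0.006, 1, 0.49, -0.03, 3.35, -0.006, 1, 0.49, -0.03, 3.35, -0.006, 1, 0.49, -0.03, 3.35, -0.006, 1, 0.49, -0.02, 3.35, -0.006, 1, 0.49, -0.02, 3.35, -0.006, 1
0, 0, 1.48, -0.001, 1, 0, 0, 1.48, -0.001, 1, 0, 0, 1.48, -0.001, 1
```

Call:
jog_arm(
  targets=[0.5, -0.03, 3.35, -0.006, 1, 0.5, -0.03, 3.35, -0.006, 1, 0.5, -0.03, 3.35, -0.006, 1, 0.48, -0.03, 3.35, -0.006, 1, 0.48, -0.02, 3.35, -0.006, 1, 0.48, -0.02, 3.35, -0.006, 1, 0, 0, 1.5, 0, 1, 0, 0, 1.5, 0, 1, 0, 0, 1.45, 0, 1, 0, 0, 0, 0, 1],
)

```text
time_s: 2.65
tcp_pos: [0.4263, 0.3209, 0.0049]
eef_rot: [0.001, 0.984, 0.181, -0.001]
force: [-1.1, -0.8, 0.3]
gripper_width: 0.0856
finger_force: 0.0
```

Call:
jog_arm(
  targets=[0, 0, 0, 0, 0, 0, 0, 0, 0, 0, 0, 0, 0, 0, 0, 0, 0, 0, 0, 0, 0, 0, 0, 0, 0, 0, 0, 0, 0, 0, 0, 0, 0, 0, 0, 0, 0, 0, 0, 0],
  newtons=60,
)

```text
time_s: 3.65
tcp_pos: [0.4271, 0.3216, 0.0064]
eef_rot: [-0.0, 0.984, 0.181, 0.0]
force: [-0.3, -0.1, 5.9]
gripper_width: 0.0189
finger_force: 60.6
```

```bash
python3 - <<'E'
from plan import *
s,p,M=pose()
a=go([p[0],p[1],.10],.366,3,0)
b=go([*st(-218.5,105),.10],TH,8,0,a)
E
```

```text
0, 0, -3.12, -0.001, 0, 0, 0, -3.12, -0.001, 0, 0, 0, -3.12, -0.001, 0
-1.56, 2.32, 0, 0.056, 0, -1.42, 2.4, 0, 0.056, 0, -1.29, 2.48, 0, 0.056, 0, -1.15, 2.55, 0, 0.056, 0, -1, 2.61, 0, 0.056, 0, -0.85, 2.66, 0, 0.056, 0, -0.7, 2.7, 0, 0.056, 0, -0.55, 2.74, 0, 0.056, 0
```

Call:
jog_arm(
  targets=[0, 0, -1.5, 0, 0, 0, 0, -3.1, 0, 0, 0, 0, -3.1, 0, 0, 0, 0, -1.6, 0, 0, -1.55, 2.3, 0, 0.056, 0, -1.4, 2.4, 0, 0.056, 0, -1.3, 2.5, 0, 0.056, 0, -1.15, 2.55, 0, 0.056, 0, -1.0, 2.6, 0, 0.056, 0, -0.85, 2.65, 0, 0.056, 0, -0.7, 2.7, 0, 0.056, 0, -0.55, 2.75, 0, 0.056, 0],
)

```text
time_s: 5.15
tcp_pos: [0.3758, 0.1027, 0.0982]
eef_rot: [0.0, 0.999, -0.043, -0.001]
force: [0.7, -0.8, -0.3]
gripper_width: 0.0192
finger_force: 60.0
```

```bash
cat > tip.py <<'E'
from plan import *
import sys
def tip(tag):
    s,pp,M=pose(); C,p,d=shot('wrist',tag); P=cloud(C,d)
    T=(P-pp)@M; g=p.astype(int)  # tool coords
    m=(abs(T[...,1])<.02)&(T[...,0]>.035)&(T[...,0]<.14)&(T[...,2]>-.06)&(T[...,2]<.03)
    m=cv2.morphologyEx(m.astype(np.uint8),cv2.MORPH_OPEN,np.ones((3,3)))>0
    q=T[m]; x=q[:,0]; k=np.polyfit(x,q[:,2],1); 
    ky=np.polyfit(x,q[:,1],1)
    print('t',s['time_s'],'tcp',pp.round(4),'n',len(q),'xmax',np.percentile(x,99.5).round(4),'tilt up',round(-k[0],3),'top z world at tip',round(pp[2]-np.polyval(k,.12),4),'y at tip',np.polyval(ky,.12).round(4),'yslope',ky[0].round(3))
    return C,p,d,T
if __name__=='__main__': tip(sys.argv[1])
E
python3 - <<'E'
from tip import *
C,p,d,T=tip('w2'); cv2.imwrite('pics/w2b.png',cv2.resize(p[:,:,::-1],(640,480)))
P=cloud(C,d); q=P[(P[...,2]>.1)&(P[...,0]>.5)]; print(len(q))
E
```

```text
t 5.15 tcp [0.3758 0.1027 0.0982] n 7378 xmax 0.1216 tilt up -0.036 top z world at tip 0.1107 y at tip -0.0003 yslope -0.004
0
```

View pics/w2b.png

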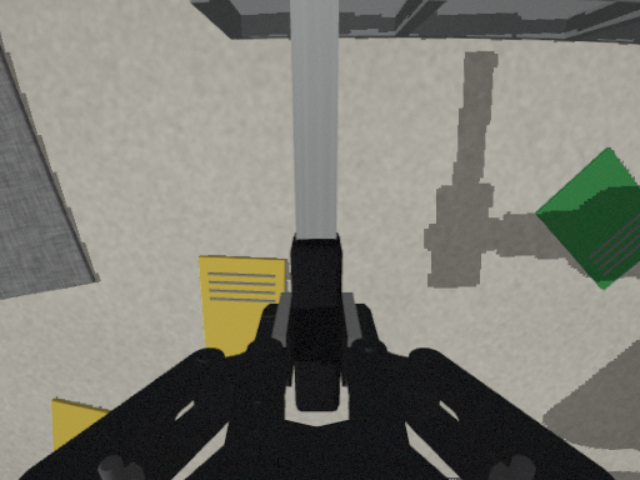

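```bash
python3 - <<'E'
from plan import *
s,p,M=pose()
a=go([*st(-218.5,105),.0718],TH,3,0)
b=go([*st(-162.5,105),.0718],TH,5,0,a)
E
```

```text
0.06, -0.11, 0.89, -0.004, 0, 0.06, -0.11, 0.89, -0.004, 0, 0.06, -0.11, 0.89, -0.004, 0
1.12, 0, 0, 0, 0, 1.12, 0, 0, 0, 0, 1.12, 0, 0, 0, 0, 1.12, 0, 0, 0, 0, 1.12, 0, 0, 0, 0
```

Call:
jog_arm(
  targets=[0.05, -0.1, 0.9, 0, 0, 0.05, -0.1, 0.9, 0, 0, 0.05, 0, 0.9, 0, 0, 0, 0, 0, 0, 0, 0, 0, 0, 0, 0],
)

```text
time_s: 5.82
tcp_pos: [0.3783, 0.1057, 0.0719]
eef_rot: [0.0, 0.999, -0.042, 0.0]
force: [0.9, 0.1, -0.7]
gripper_width: 0.0185
finger_force: 59.9
```

```bash
python3 - <<'E'
from plan import *
s,p,M=pose();print(p, s['force'])
go([*st(-162.5,105),.0718],TH,6,0)
E
python3 tip.py w3
```

```text
[0.37830966 0.10573413 0.07189079] [ 0.89243158  0.13860634 -0.65497573]
0.92, 0.03, 0, -0.001, 0, 0.92, 0.03, 0, -0.001, 0, 0.92, 0.03, 0, -0.001, 0, 0.92, 0.03, 0, -0.001, 0, 0.92, 0.03, 0, -0.001, 0, 0.92, 0.03, 0, -0.001, 0
t 5.825 tcp [0.3783 0.1057 0.0719] n 7378 xmax 0.1215 tilt up -0.037 top z world at tip 0.0843 y at tip -0.0004 yslope -0.005
```

Call:
jog_arm(
  targets=[0.9, 0, 0, 0, 0, 0.9, 0.05, 0, 0, 0, 0.9, 0.05, 0, 0, 0, 0.95, 0, 0, 0, 0, 0.95, 0.05, 0, 0, 0, 0.9, 0, 0, 0, 0, 0, 0, 0, 0, 0, 0, 0, 0, 0, 0],
)

```text
time_s: 6.88
tcp_pos: [0.4328, 0.0994, 0.0717]
eef_rot: [0.0, 0.999, -0.042, -0.0]
force: [-0.9, -0.2, -0.3]
gripper_width: 0.0188
finger_force: 59.9
```

```bash
python3 - <<'E'
from plan import *
C,p,d=shot('scene','s2'); u,v=proj(C,[*st(-52,105),.086])[0]; print(u,v)
u,v=int(u),int(v); cv2.imwrite('pics/s2b.png',cv2.resize(p[v-45:v+45,u-60:u+60,::-1],(800,600),interpolation=cv2.INTER_CUBIC))
E
```

```text
262.96525316736154 210.84852816641066
```

View pics/s2b.png

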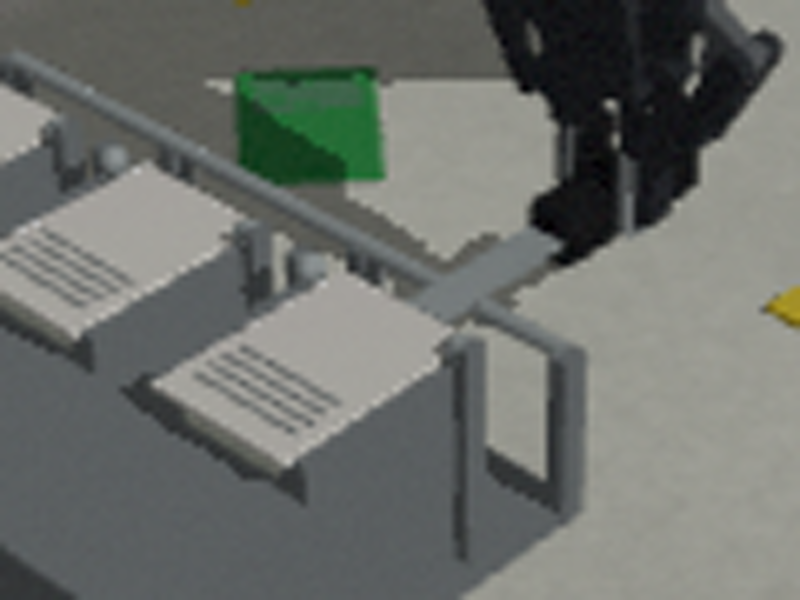

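Call:
jog_arm(
  targets=[0, 0, 0.5, 0, 0, 0, 0, 0.5, 0, 0, 0, 0, 0.5, 0, 0, 0, 0, 0, 0, 0],
  newtons=40,
)

```text
time_s: 7.42
tcp_pos: [0.4336, 0.0999, 0.0582]
eef_rot: [-0.0, 0.999, -0.042, 0.001]
force: [-3.1, 0.0, 5.8]
gripper_width: 0.0187
finger_force: 61.7
```

Call:
jog_arm(
  targets=[0, 0, 0.4, 0, 0, 0, 0, 0.4, 0, 0, 0, 0, 0, 0, 0],
)

```text
time_s: 7.8
tcp_pos: [0.4339, 0.0999, 0.0505]
eef_rot: [-0.001, 0.999, -0.042, 0.002]
force: [-2.4, -0.9, 7.0]
gripper_width: 0.0189
finger_force: 62.6
```

```bash
python3 - <<'E'
from plan import *
s,p,M=pose();print(p, s['force'],s['moment'])
C,pic,d=shot('wrist','w4'); P=cloud(C,d)
c,sn=np.cos(TH),np.sin(TH); X=P[...,:2]-O; sx=1000*(c*X[...,0]+sn*X[...,1]); sy=1000*(-sn*X[...,0]+c*X[...,1])
def cov(y):
    for a in range(-50,45,10):
        m=(abs(sx-a)<4)&(abs(sy-y)<25)&(P[...,2]>.06); print(a,m.sum(),(np.median(P[m][:,2])*1000).round(1) if m.sum() else None,end='; ')
cov(105)
cv2.imwrite('pics/w4b.png',cv2.resize(pic[:,:,::-1],(640,480)))
E
```

```text
[0.43391111 0.09989142 0.05053081] [-2.44440269 -0.89672716  7.00588086] [-0.0253817   0.32869965 -0.00518854]
-50 2157 97.8; -40 0 None; -30 0 None; -20 0 None; -10 0 None; 0 0 None; 10 0 None; 20 0 None; 30 0 None; 40 0 None;
```

Call:
jog_arm(
  targets=[0, 0, 0.4, 0, 0, 0, 0, 0.4, 0, 0, 0, 0, 0, 0, 0],
)

```text
time_s: 8.22
tcp_pos: [0.4345, 0.1001, 0.0428]
eef_rot: [-0.001, 0.999, -0.042, 0.002]
force: [-0.1, 1.1, 5.4]
gripper_width: 0.0186
finger_force: 63.1
```

Call:
jog_arm(
  targets=[0, 0, 0.4, 0, 0, 0, 0, 0.2, 0, 0, 0, 0, 0, 0, 0],
)

```text
time_s: 8.6
tcp_pos: [0.4349, 0.1002, 0.0373]
eef_rot: [-0.001, 0.999, -0.042, 0.003]
force: [0.1, -0.2, 6.8]
gripper_width: 0.0189
finger_force: 63.7
```

```bash
cat > cov.py <<'E'
from plan import *
def stc(P):
    c,sn=np.cos(TH),np.sin(TH); X=P[...,:2]-O; return 1000*(c*X[...,0]+sn*X[...,1]),1000*(-sn*X[...,0]+c*X[...,1])
def cov(y,P):
    sx,sy=stc(P); out=[]
    for a in range(-60,50,10):
        m=(abs(sx-a)<4)&(abs(sy-y)<25)&(P[...,2]>.06); out.append((a,(np.median(P[m][:,2])*1000).round(1) if m.sum()>5 else None))
    print(y,out)
E
python3 - <<'E'
from cov import *
for n in('scene','wrist'):
    C,p,d=shot(n,n[0]+'5'); cov(105,cloud(C,d))
    if n=='scene': cov(0,cloud(C,d))
E
```

```text
105 [(-60, None), (-50, np.float64(102.3)), (-40, np.float64(101.5)), (-30, np.float64(99.8)), (-20, np.float64(98.4)), (-10, np.float64(97.1)), (0, np.float64(95.3)), (10, np.float64(94.6)), (20, np.float64(92.5)), (30, np.float64(90.4)), (40, np.float64(74.2))]
0 [(-60, None), (-50, np.float64(89.6)), (-40, np.float64(89.4)), (-30, np.float64(89.3)), (-20, np.float64(89.3)), (-10, np.float64(89.5)), (0, np.float64(89.4)), (10, np.float64(89.7)), (20, np.float64(89.7)), (30, np.float64(89.3)), (40, np.float64(76.1))]
105 [(-60, np.float64(93.8)), (-50, np.float64(96.6)), (-40, None), (-30, None), (-20, None), (-10, None), (0, None), (10, None), (20, None), (30, None), (40, None)]
```

Call:
jog_arm(
  targets=[-0.8, 0, 0, 0, 0, -1, 0, 0, 0, 0, -1, 0, 0, 0, 0, -1, 0, 0, 0, 0, -1.2, 0, 0, 0, 0, -1, 0, 0, 0, 0, 0, 0, 0, 0, 0],
)

```text
time_s: 9.57
tcp_pos: [0.3727, 0.1048, 0.035]
eef_rot: [-0.0, 0.999, -0.042, 0.0]
force: [0.5, -0.9, -0.8]
gripper_width: 0.0185
finger_force: 62.5
```

```bash
python3 - <<'E'
from cov import *
C,p,d=shot('scene','s6'); cov(105,cloud(C,d))
a=go([.38,.03,.03],TH,4,0); go([.38,.03,.003],TH,6,0,a)
E
python3 tip.py w6
```

```text
105 [(-60, None), (-50, np.float64(101.9)), (-40, np.float64(100.8)), (-30, np.float64(99.4)), (-20, np.float64(98.0)), (-10, np.float64(96.3)), (0, np.float64(95.2)), (10, np.float64(93.5)), (20, np.float64(92.5)), (30, np.float64(90.5)), (40, np.float64(74.4))]
0.33, 1.85, 0.12, -0.001, 0, 0.33, 1.85, 0.12, -0.001, 0, 0.33, 1.85, 0.12, -0.001, 0, 0.32, 1.85, 0.12, -0.001, 0
0, 0, 0.45, -0, 0, 0, 0, 0.45, -0, 0, 0, 0, 0.45, -0, 0, 0, 0, 0.45, -0, 0, 0, 0, 0.45, -0, 0, 0, 0, 0.45, -0, 0
t 9.625 tcp [0.3731 0.1048 0.035 ] n 10479 xmax 0.1091 tilt up 0.376 top z world at tip 0.0964 y at tip 0.0006 yslope 0.004
```

Call:
jog_arm(
  targets=[-0.5, 1.5, 0, 0, 0, -0.45, 1.5, 0, 0, 0, 0, 1.6, 0.4, 0, 0, 0, 0, 0.5, 0, 0, 0, 0, 0.4, 0, 0, 0, 0, 0.4, 0, 0, 0, 0, 0.4, 0, 0, 0, 0, 0.4, 0, 0, 0, 0, 0.4, 0, 0, 0, 0, 0.3, 0, 0, 0, 0, 0, 0, 0],
  newtons=20,
)

```text
time_s: 11.05
tcp_pos: [0.3646, 0.0601, 0.0086]
eef_rot: [-0.0, 0.999, -0.041, 0.006]
force: [6.5, -4.6, 18.8]
gripper_width: 0.0185
finger_force: 67.3
```

```bash
python3 tip.py w7
```

```text
t 11.05 tcp [0.3646 0.0601 0.0086] n 15605 xmax 0.127 tilt up 0.014 top z world at tip 0.0257 y at tip 0.0001 yslope 0.001
```

Call:
jog_arm(
  targets=[0, 0, 0, 0, 0.45, 0, 0, 0, 0, 0.45, 0, 0, 0, 0, 0.45, 0, 0, 0, 0, 0.45],
)

```text
time_s: 11.6
tcp_pos: [0.3595, 0.0594, 0.0025]
eef_rot: [0.0, 0.999, -0.042, -0.0]
force: [-0.4, -0.3, -0.1]
gripper_width: 0.0385
finger_force: 0.0
```

Call:
jog_arm(
  targets=[0, 0, 0, 0, 0, 0, 0, 0, 0, 0, 0, 0, 0, 0, 0, 0, 0, 0, 0, 0, 0, 0, 0, 0, 0],
  newtons=50,
)

```text
time_s: 12.22
tcp_pos: [0.3598, 0.0595, 0.0028]
eef_rot: [0.0, 0.999, -0.042, 0.0]
force: [-0.8, -0.3, 0.3]
gripper_width: 0.019
finger_force: 51.0
```

```bash
python3 - <<'E'
from tip import *
C,p,d,T=tip('w8')
P=cloud(C,d);m=(P[...,2]>.008)&(abs(T[...,1])<.012)&(T[...,0]>.045)&(T[...,0]<.15); q=T[m]; print('tip x',np.percentile(q[:,0],99.5),'top',np.median(P[m][:,2]))
a=go([.355,.06,.0718],TH,3,0); b=go([*st(-222,0),.0718],TH,3,0,a); go([*st(-163,0),.0718],TH,6,0,b)
E
```

```text
t 12.225 tcp [0.3598 0.0595 0.0028] n 15973 xmax 0.1253 tilt up -0.081 top z world at tip 0.0063 y at tip 0.0 yslope 0.001
tip x 0.12167301364970956 top 0.01590801220032334
-0.16, 0, -2.3, -0.002, 0, -0.16, 0, -2.3, -0.002, 0, -0.16, 0, -2.3, -0.002, 0
0.51, 1.99, 0, 0, 0, 0.51, 1.99, 0, 0, 0, 0.51, 1.99, 0, 0, 0
0.98, 0, 0, 0, 0, 0.98, 0, 0, 0, 0, 0.98, 0, 0, 0, 0, 0.98, 0, 0, 0, 0, 0.98, 0, 0, 0, 0, 0.98, 0, 0, 0, 0
```

Call:
jog_arm(
  targets=[-0.2, 0, -1.2, 0, 0, -0.2, 0, -2.3, 0, 0, 0, 0, -2.3, 0, 0, 0, 0, -1.15, 0, 0, 0.5, 2.0, 0, 0, 0, 0.5, 2.0, 0, 0, 0, 0.4, 2.0, 0, 0, 0, 0, 0, 0, 0, 0, 0, 0, 0, 0, 0],
)

```text
time_s: 13.4
tcp_pos: [0.3645, -0.001, 0.0722]
eef_rot: [0.0, 0.999, -0.043, -0.0]
force: [-0.9, 0.8, -1.1]
gripper_width: 0.0192
finger_force: 50.6
```

```bash
python3 - <<'E'
from tip import *
C,p,d,T=tip('w9')
P=cloud(C,d);m=(abs(T[...,1])<.012)&(T[...,0]>.045)&(T[...,0]<.15)&(T[...,2]<.02)&(T[...,2]>-.05); q=T[m]; print(np.polyfit(q[:,0],pose()[1][2]-q[:,2],1))
for x in(.05,.11): print(np.median(P[m&(abs(T[...,0]-x)<.005)][:,2]))
go([*st(-162,0),.0722],TH,6,0)
E
```

```text
t 13.4 tcp [ 0.3645 -0.001   0.0722] n 7569 xmax 0.1216 tilt up -0.097 top z world at tip 0.0829 y at tip 0.0001 yslope -0.0
[-0.05492854  0.0905489 ]
0.09247373542758526
0.08498860194356875
1.02, -0.01, 0, -0.001, 0, 1.02, -0.01, 0, -0.001, 0, 1.02, -0.01, 0, -0.001, 0, 1.02, -0.01, 0, -0.001, 0, 1.02, 0, 0, -0.001, 0, 1.02, 0, 0, -0.001, 0
```

```bash
python3 - <<'E'
from h import *
from plan import pose
C=cal('wrist'); d=np.load('pics/w9.npz')['d']; s,pp,M=pose(); P=cloud(C,d); T=(P-pp)@M
for x in np.arange(.03,.125,.01):
    m=(abs(T[...,1])<.006)&(abs(T[...,0]-x)<.003)&(abs(T[...,2])<.06); print(x.round(3),m.sum(),(np.median(P[m][:,2])*1000).round(2))
E
```

```text
0.03 292 95.04
0.04 320 95.05
0.05 469 92.05
0.06 320 85.04
0.07 344 85.03
0.08 373 84.99
0.09 376 85.19
0.1 415 85.03
0.11 454 85.0
0.12 396 85.09
```

Call:
jog_arm(
  targets=[0.9, 0, 0, 0, 0, 0.9, 0, 0, 0, 0, 0.9, 0, 0, 0, 0, 0.9, 0, 0, 0, 0, 0.9, 0, 0, 0, 0, 0.8, 0, 0, 0, 0, 0, 0, 0, 0, 0],
)

```text
time_s: 14.32
tcp_pos: [0.4177, -0.0058, 0.0721]
eef_rot: [0.0, 0.999, -0.043, -0.0]
force: [0.8, 0.4, -1.3]
gripper_width: 0.0189
finger_force: 50.6
```

```bash
python3 - <<'E'
from cov import *
C,p,d=shot('scene','s9'); u,v=proj(C,[*st(-52,0),.086])[0].astype(int); print(pose()[1],pose()[0]['force'])
cv2.imwrite('pics/s9b.png',cv2.resize(p[v-45:v+45,u-60:u+60,::-1],(640,480),interpolation=cv2.INTER_CUBIC))
E
```

```text
[ 0.41744248 -0.00574545  0.07216526] [ 0.34142197 -0.47115195 -1.14856495]
```

View pics/s9b.png

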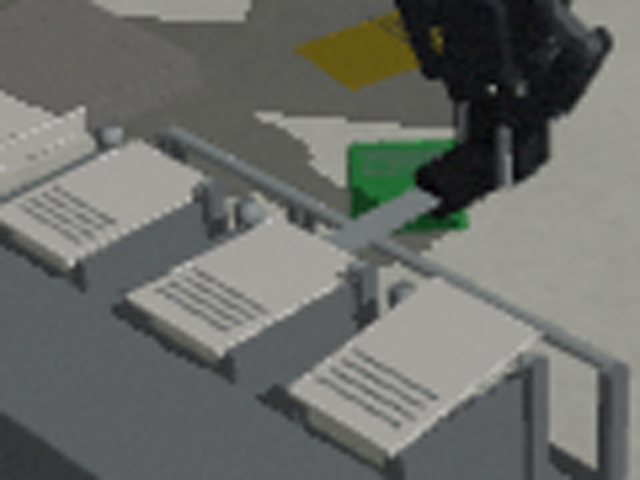

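Call:
jog_arm(
  targets=[0, 0, 0.5, 0, 0, 0, 0, 0.5, 0, 0, 0, 0, 0.5, 0, 0, 0, 0, 0.4, 0, 0, 0, 0, 0.4, 0, 0, 0, 0, 0.4, 0, 0],
  newtons=40,
)

```text
time_s: 15.12
tcp_pos: [0.4185, -0.0055, 0.0467]
eef_rot: [-0.0, 0.999, -0.042, 0.002]
force: [0.8, -0.8, 5.6]
gripper_width: 0.0188
finger_force: 52.9
```

Call:
jog_arm(
  targets=[0, 0, 0.4, 0, 0, 0, 0, 0.4, 0, 0, 0, 0, 0.3, 0, 0, 0, 0, 0, 0, 0],
)

```text
time_s: 15.62
tcp_pos: [0.419, -0.0053, 0.036]
eef_rot: [-0.0, 0.999, -0.042, 0.002]
force: [-0.3, 0.6, 4.5]
gripper_width: 0.0192
finger_force: 53.5
```

```bash
python3 - <<'E'
from cov import *
C,p,d=shot('scene','s10'); P=cloud(C,d); cov(0,P); cov(105,P)
E
```

```text
0 [(-60, None), (-50, np.float64(103.6)), (-40, np.float64(102.2)), (-30, np.float64(101.3)), (-20, np.float64(99.2)), (-10, np.float64(98.4)), (0, np.float64(96.6)), (10, np.float64(95.1)), (20, np.float64(93.8)), (30, np.float64(91.5)), (40, np.float64(76.5))]
105 [(-60, None), (-50, np.float64(101.8)), (-40, np.float64(100.9)), (-30, np.float64(99.1)), (-20, np.float64(98.0)), (-10, np.float64(96.4)), (0, np.float64(94.8)), (10, np.float64(93.9)), (20, np.float64(92.2)), (30, np.float64(90.4)), (40, np.float64(75.3))]
```

Call:
jog_arm(
  targets=[-0.8, 0, 0, 0, 0, -1, 0, 0, 0, 0, -1, 0, 0, 0, 0, -1, 0, 0, 0, 0, -1, 0, 0, 0, 0, -0.9, -1, 0, 0, 0, -0.3, -1.5, 0, 0, 0, -0.3, -1.5, 0, 0, 0, -0.2, -1.5, 0.4, 0, 0, 0, 0, 0.5, 0, 0, 0, 0, 0.4, 0, 0],
  newtons=20,
)

```text
time_s: 17.05
tcp_pos: [0.3568, 0.0543, 0.0206]
eef_rot: [0.0, 0.999, -0.042, -0.0]
force: [0.4, -0.1, -0.2]
gripper_width: 0.019
finger_force: 52.5
```

Call:
jog_arm(
  targets=[0, 0, 0.4, 0, 0, 0, 0, 0.4, 0, 0, 0, 0, 0.4, 0, 0, 0, 0, 0.4, 0, 0, 0, 0, 0.4, 0, 0, 0, 0, 0.1, 0, 0, 0, 0, 0, 0, 0],
)

```text
time_s: 17.92
tcp_pos: [0.3616, 0.0543, 0.0065]
eef_rot: [0.0, 0.999, -0.042, 0.005]
force: [0.3, -6.9, 25.1]
gripper_width: 0.0191
finger_force: 58.4
```

Call:
jog_arm(
  targets=[0, 0, 0, 0, 0.45, 0, 0, 0, 0, 0.45, 0, 0, 0, 0, 0.45, 0, 0, 0, 0, 0.45],
)

```text
time_s: 18.42
tcp_pos: [0.3571, 0.0546, -0.0]
eef_rot: [0.0, 0.999, -0.042, -0.0]
force: [0.2, 0.6, -0.3]
gripper_width: 0.0383
finger_force: 0.0
```

```bash
cat > prof.py <<'E'
from plan import *
import sys
s,pp,M=pose(); C,p,d=shot('wrist',sys.argv[1]); P=cloud(C,d); T=(P-pp)@M
print(pp)
for x in np.arange(.03,.125,.01):
    m=(abs(T[...,1])<.006)&(abs(T[...,0]-x)<.003)&(abs(T[...,2])<.06); print(x.round(3),m.sum(),(np.median(P[m][:,2])*1000).round(1),end='; ')
m=(T[...,0]>0.02)&(T[...,0]<.13)&(abs(T[...,1])<.02)&(abs(T[...,2])<.06)&(p.max(2)<75)
print('handle front',np.percentile(T[...,0][m],99))
E
python3 prof.py w10; python3 - <<'E'
from cov import *
C,p,d=shot('scene','s11'); P=cloud(C,d); cov(0,P); cov(105,P)
E
```

```text
[ 3.57140527e-01  5.45535542e-02 -3.41211285e-05]
0.03 309 25.7; 0.04 337 25.7; 0.05 356 25.7; 0.06 478 24.1; 0.07 375 15.8; 0.08 376 15.8; 0.09 396 15.8; 0.1 444 15.8; 0.11 467 15.8; 0.12 340 15.8; handle front 0.06116646546977406
0 [(-60, None), (-50, np.float64(100.1)), (-40, np.float64(99.3)), (-30, np.float64(98.1)), (-20, np.float64(97.2)), (-10, np.float64(96.4)), (0, np.float64(95.5)), (10, np.float64(94.5)), (20, np.float64(93.2)), (30, np.float64(92.1)), (40, np.float64(75.0))]
105 [(-60, None), (-50, np.float64(101.4)), (-40, np.float64(100.7)), (-30, np.float64(99.2)), (-20, np.float64(97.8)), (-10, np.float64(96.5)), (0, np.float64(94.9)), (10, np.float64(93.7)), (20, np.float64(92.2)), (30, np.float64(90.6)), (40, np.float64(74.5))]
```

Call:
jog_arm(
  targets=[0.9, 0, -0.15, 0, 0.45, 0.9, 0, -0.15, 0, 0.45, 0, 0, 0, 0, 0.45, 0, 0, 0, 0, 0, 0, 0, 0, 0, 0, 0, 0, 0, 0, 0, 0, 0, 0, 0, 0, 0, 0, 0, 0, 0, 0, 0, 0, 0, 0],
  newtons=50,
)

```text
time_s: 19.65
tcp_pos: [0.3752, 0.0531, 0.0033]
eef_rot: [0.0, 0.999, -0.042, -0.0]
force: [-0.8, 0.2, 0.0]
gripper_width: 0.0188
finger_force: 50.7
```

```bash
python3 prof.py w11; python3 - <<'E'
from plan import *
s,p,M=pose(); print(s['force'],s['gripper_width'])
a=go([.352,p[1],.02],TH,2,0); a=go([.352,p[1],.0728],TH,3,0,a);  go([*st(-217,-105),.0728],TH,6,0,a)
E
```

```text
[0.37517433 0.05314172 0.00327525]
0.03 287 25.7; 0.04 405 25.2; 0.05 302 15.8; 0.06 317 15.8; 0.07 338 15.7; 0.08 369 15.8; 0.09 377 15.8; 0.1 415 15.8; 0.11 446 15.7; 0.12 399 15.8; handle front 0.04323762877133709
[-0.16749922  0.30211492  0.98076911] 0.019120962447483392
-1.15, 0.1, -0.84, -0.003, 0, -1.15, 0.09, -0.84, -0.003, 0
0, 0, -1.76, 0, 0, 0, 0, -1.76, 0, 0, 0, 0, -1.76, 0, 0
0.38, 2.63, 0, 0, 0, 0.38, 2.63, 0, 0, 0, 0.38, 2.63, 0, 0, 0, 0.38, 2.63, 0, 0, 0, 0.38, 2.63, 0, 0, 0, 0.38, 2.63, 0, 0, 0
```

Call:
jog_arm(
  targets=[0, 0, -0.4, 0, 0, -1.2, 0.1, -0.6, 0, 0, -1.2, 0.1, -0.8, 0, 0, 0, 0, -1.75, 0, 0, 0, 0, -1.75, 0, 0, 0, 0, -1.7, 0, 0, 0.4, 2.65, 0, 0, 0, 0.4, 2.65, 0, 0, 0, 0.35, 2.65, 0, 0, 0, 0.35, 2.65, 0, 0, 0, 0.35, 2.6, 0, 0, 0, 0.35, 2.6, 0, 0, 0],
)

```text
time_s: 21.2
tcp_pos: [0.3601, -0.1071, 0.0742]
eef_rot: [0.0, 0.999, -0.043, 0.0]
force: [-0.2, -0.2, -0.8]
gripper_width: 0.0189
finger_force: 50.5
```

```bash
python3 - <<'E'
from plan import *
s,p,M=pose(); print(p,s['force'])
go([*st(-165,-105),.0733],TH,6,0)
E
python3 prof.py w12
```

```text
[ 0.36005597 -0.107116    0.07416374] [-0.18224567 -0.20722044 -0.75333977]
0.9, -0.03, 0.01, -0.001, 0, 0.9, -0.03, 0.01, -0.001, 0, 0.9, -0.03, 0.01, -0.001, 0, 0.9, -0.03, 0.01, -0.001, 0, 0.9, -0.03, 0.01, -0.001, 0, 0.9, -0.03, 0.01, -0.001, 0
[ 0.36005597 -0.107116    0.07416374]
0.03 290 96.6; 0.04 423 96.1; 0.05 296 86.6; 0.06 315 86.8; 0.07 338 86.7; 0.08 371 86.7; 0.09 379 86.8; 0.1 416 86.7; 0.11 449 86.9; 0.12 396 86.7; handle front 0.04321850240509909
```

Call:
jog_arm(
  targets=[0, 0, 0.15, 0, 0, 0, 0, 0, 0, 0, 0.9, 0, 0, 0, 0, 0.9, 0, 0, 0, 0, 0.9, 0, 0, 0, 0, 0.9, 0, 0, 0, 0, 0.9, 0, 0, 0, 0, 0.9, -0.1, 0, 0, 0, 0, 0, 0, 0, 0],
)

```text
time_s: 22.38
tcp_pos: [0.4139, -0.1097, 0.0716]
eef_rot: [0.0, 0.999, -0.042, -0.0]
force: [-0.4, 0.1, -1.0]
gripper_width: 0.019
finger_force: 50.4
```

```bash
python3 - <<'E'
from cov import *
C,p,d=shot('scene','s12'); u,v=proj(C,[*st(-52,-105),.086])[0].astype(int); print(pose()[1],pose()[0]['force'])
cv2.imwrite('pics/s12b.png',cv2.resize(p[v-40:v+80,u-50:u+110,::-1],(800,600),interpolation=cv2.INTER_CUBIC)); P=cloud(C,d); sx,sy=stc(P)
for y0 in(-105,0,105):
  for x in(-35,-5,25): 
    m=(abs(sx-x)<6)&(abs(sy-y0)<27)&(P[...,2]>.08); print(y0,x,np.polyfit(sy[m]-y0,P[m][:,2]*1000,1).round(3))
  m=(abs(sy-y0)<60)&(P[...,2]>.0915)&(p.min(2)>110); 
  if m.sum()>50: print('ctr',np.round([sx[m].min(),sx[m].max(),sy[m].min(),sy[m].max()]))
E
```

```text
[ 0.41363185 -0.10969645  0.07164193] [-0.75871689 -0.49660532 -0.83120834]
-105 -35 [1.0000e-02 8.9599e+01]
-105 -5 [6.0000e-03 8.9582e+01]
-105 25 [4.0000e-03 8.9472e+01]
ctr [-208.  399. -165.  -45.]
0 -35 [-8.5000e-02  9.8998e+01]
0 -5 [-9.3000e-02  9.5322e+01]
0 25 [-6.9000e-02  9.2772e+01]
ctr [-195.  401.  -60.   47.]
105 -35 [-4.1000e-02  9.9581e+01]
105 -5 [-9.0000e-03  9.5724e+01]
105 25 [2.0000e-03 9.1737e+01]
ctr [-53.  37.  47. 145.]
```

View pics/s12b.png

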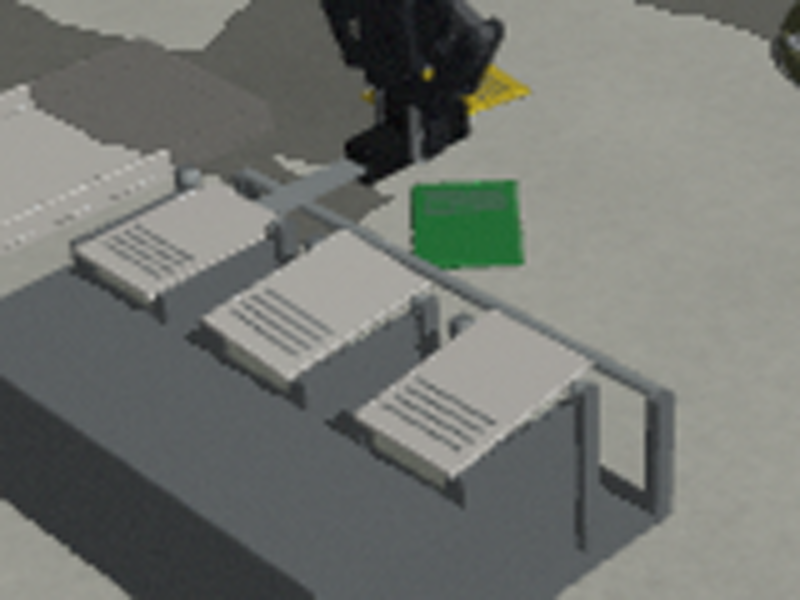

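Call:
jog_arm(
  targets=[0, 0, 0.5, 0, 0, 0, 0, 0.5, 0, 0, 0, 0, 0.5, 0, 0, 0, 0, 0.4, 0, 0, 0, 0, 0.4, 0, 0, 0, 0, 0.4, 0, 0],
  newtons=40,
)

```text
time_s: 23.18
tcp_pos: [0.4147, -0.11, 0.0466]
eef_rot: [0.0, 0.999, -0.042, 0.002]
force: [-3.6, -0.4, 6.9]
gripper_width: 0.019
finger_force: 53.0
```

Call:
jog_arm(
  targets=[0, 0, 0.4, 0, 0, 0, 0, 0.4, 0, 0, 0, 0, 0.1, 0, 0, 0, 0, 0, 0, 0],
)

```text
time_s: 23.68
tcp_pos: [0.4153, -0.1099, 0.0378]
eef_rot: [0.0, 0.999, -0.042, 0.003]
force: [0.2, -0.8, 5.8]
gripper_width: 0.0191
finger_force: 53.5
```

```bash
python3 - <<'E'
from cov import *
C,p,d=shot('scene','s13'); P=cloud(C,d); cov(-105,P); cov(0,P); cov(105,P)
E
```

```text
-105 [(-60, None), (-50, np.float64(102.3)), (-40, np.float64(101.6)), (-30, np.float64(99.3)), (-20, np.float64(98.0)), (-10, np.float64(96.6)), (0, np.float64(95.0)), (10, np.float64(93.7)), (20, np.float64(92.7)), (30, np.float64(89.9)), (40, np.float64(75.0))]
0 [(-60, None), (-50, np.float64(100.4)), (-40, np.float64(99.3)), (-30, np.float64(98.3)), (-20, np.float64(97.7)), (-10, np.float64(96.6)), (0, np.float64(94.9)), (10, np.float64(94.6)), (20, np.float64(93.7)), (30, np.float64(91.4)), (40, np.float64(75.3))]
105 [(-60, None), (-50, np.float64(101.5)), (-40, np.float64(100.9)), (-30, np.float64(99.0)), (-20, np.float64(97.7)), (-10, np.float64(96.4)), (0, np.float64(95.0)), (10, np.float64(93.6)), (20, np.float64(92.2)), (30, np.float64(90.3)), (40, np.float64(74.4))]
```

Call:
jog_arm(
  targets=[-0.8, 0, 0, 0, 0, -1, 0, 0, 0, 0, -1, 0, 0, 0, 0, -1, 0, 0, 0, 0, -1, 0, 0, 0, 0, -1.2, 0, 0, 0, 0, 0, 0, -2, 0, 0, 0, 0, -2, 0, 0, 0, 0, -2, 0, 0, 0, 0, -1.5, 0, 0, 0, 0, 0, 0, 0],
)

```text
time_s: 25.1
tcp_pos: [0.3542, -0.1045, 0.1117]
eef_rot: [-0.0, 0.999, -0.042, 0.001]
force: [0.6, -0.7, -1.9]
gripper_width: 0.0194
finger_force: 52.5
```

```bash
python3 - <<'E'
from cov import *
C,p,d=shot('scene','s14'); P=cloud(C,d); cov(-105,P)
print(pose()[1])
a=go([.425,.342,.10],.09,11,0); go([.425,.342,.006],.09,11,0,a)
E
```

```text
-105 [(-60, None), (-50, np.float64(101.9)), (-40, np.float64(100.5)), (-30, np.float64(99.1)), (-20, np.float64(98.0)), (-10, np.float64(96.3)), (0, np.float64(94.7)), (10, np.float64(94.0)), (20, np.float64(92.2)), (30, np.float64(90.3)), (40, np.float64(74.7))]
[ 0.35371964 -0.10443077  0.11063116]
0.3, -4.1, 0.1, -0.016, 0, 0.37, -4.09, 0.1, -0.016, 0, 0.43, -4.09, 0.1, -0.016, 0, 0.5, -4.08, 0.1, -0.016, 0, 0.56, -4.07, 0.1, -0.016, 0, 0.63, -4.06, 0.1, -0.016, 0, 0.69, -4.05, 0.1, -0.016, 0, 0.76, -4.04, 0.1, -0.016, 0, 0.82, -4.03, 0.1, -0.016, 0, 0.89, -4.01, 0.1, -0.016, 0, 0.95, -4, 0.1, -0.016, 0
0, 0, 0.85, 0, 0, 0, 0, 0.85, 0, 0, 0, 0, 0.85, 0, 0, 0, 0, 0.85, 0, 0, 0, 0, 0.85, 0, 0, 0, 0, 0.85, 0, 0, 0, 0, 0.85, 0, 0, 0, 0, 0.85, 0, 0, 0, 0, 0.85, 0, 0, 0, 0, 0.85, 0, 0, 0, 0, 0.85, 0, 0
```

Call:
jog_arm(
  targets=[0.3, -4.1, 0, -0.016, 0, 0.4, -4.1, 0, -0.016, 0, 0.4, -4.1, 0, -0.016, 0, 0.5, -4.1, 0, -0.016, 0, 0.55, -4.1, 0, -0.016, 0, 0.65, -4.05, 0, -0.016, 0, 0.7, -4.05, 0, -0.016, 0, 0.75, -4.05, 0, -0.016, 0, 0.8, -4.05, 0, -0.016, 0, 0.9, -4, 0, -0.016, 0, 0.95, -4, 0, -0.016, 0, 0, 0, 2, 0, 0],
)

```text
time_s: 26.65
tcp_pos: [0.4251, 0.3448, 0.0899]
eef_rot: [0.0, 0.999, 0.047, -0.0]
force: [0.3, -0.5, -1.6]
gripper_width: 0.0188
finger_force: 52.6
```

Call:
jog_arm(
  targets=[0, 0, 2, 0, 0, 0, 0, 2, 0, 0, 0, 0, 1.5, 0, 0, 0, 0, 0.5, 0, 0, 0, 0, 0.4, 0, 0, 0, 0, 0.4, 0, 0, 0, 0, 0.4, 0, 0, 0, 0, 0.4, 0, 0, 0, 0, 0.4, 0, 0, 0, 0, 0, 0, 0],
  newtons=20,
)

```text
time_s: 27.9
tcp_pos: [0.428, 0.3434, 0.0153]
eef_rot: [-0.001, 0.999, 0.046, 0.003]
force: [2.4, -3.9, 15.0]
gripper_width: 0.019
finger_force: 55.6
```

```bash
python3 prof.py w14
```

```text
[0.42795516 0.34341881 0.01527298]
0.03 290 48.5; 0.04 507 49.9; 0.05 338 44.2; 0.06 395 47.3; 0.07 463 50.3; 0.08 528 53.4; 0.09 654 56.6; 0.1 771 59.7; 0.11 797 62.6; 0.12 0 nan; handle front 0.04386534574196005
  return _methods._mean(a, axis=axis, dtype=dtype,
  ret = ret.dtype.type(ret / rcount)
```

Call:
jog_arm(
  targets=[0, 0, 0.4, 0, 0, 0, 0, 0.4, 0, 0, 0, 0, 0, 0, 0, 0, 0, 0, 0, 0.45, 0, 0, 0, 0, 0.6, 0, 0, 0, 0, 1, 0, 0, -0.3, 0, 1, 0, 0, -2, 0, 1, 0, 0, -4, 0, 1, 0, 0, -5, 0, 1],
)

```text
time_s: 29.2
tcp_pos: [0.4245, 0.3421, 0.116]
eef_rot: [0.001, 0.999, 0.046, -0.001]
force: [0.8, 1.2, 0.2]
gripper_width: 0.0856
finger_force: 0.0
```

```bash
python3 - <<'E'
from plan import *
s,p,M=pose(); print(s['force'],p)
C,pic,d=shot('top','t2'); 
cv2.imwrite('pics/t2b.png',cv2.resize(pic[85:235,125:425,::-1],(800,400),interpolation=cv2.INTER_CUBIC))
# tub outline from initial top view via depth height
f=np.load('pics/top0.npz'); C=cal('top'); P=cloud(C,f['d']); g=f['p'].astype(int)
a=go([*p[:2],.20],TH,3,1); go([*st(-15,105),.20],TH,8,1,a)
E
```

```text
[0.82020695 1.18387522 0.2273118 ] [0.42452619 0.34207461 0.11601917]
-0.08, 0.05, -2.5, 0.057, 1, -0.08, 0.05, -2.5, 0.057, 1, -0.08, 0.06, -2.5, 0.057, 1
2.19, 3.02, 0, -0, 1, 2.19, 3.02, 0, -0, 1, 2.19, 3.02, 0, -0, 1, 2.19, 3.02, 0, -0, 1, 2.19, 3.02, 0, -0, 1, 2.19, 3.02, 0, -0, 1, 2.19, 3.02, 0, -0, 1, 2.19, 3.02, 0, -0, 1
```

View pics/t2b.png

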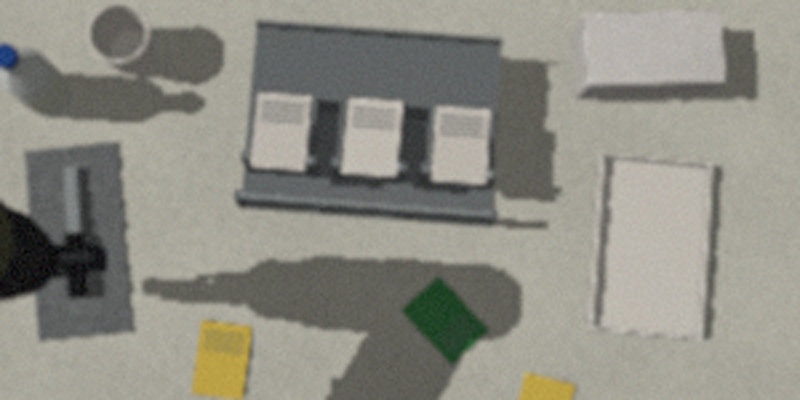

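```bash
python3 - <<'E'
from cov import *
C=cal('top'); f=np.load('pics/t2.npz'); p,d=f['p'],f['d']; br=p.min(2); v,u=np.mgrid[:384,:512]
cr=np.array([(607,157),(718,165),(706,335),(592,328)])/2.6667+[125,85]
W=onz(C,cr[:,0],cr[:,1],.02)[:,:2]; print('tub',W.round(4).tolist(),W.mean(0),[np.linalg.norm(W[i]-W[i-1]).round(3) for i in range(4)])
e=(W[0]+W[1]-W[2]-W[3]); print('yaw',np.arctan2(e[1],e[0]))
P=cloud(C,d); sx,sy=stc(P)
for y0 in(-105,0,105):
    m=((abs(sy-y0)<44)&(abs(sx+6)<60)&(br>140)&(P[...,2]>.086)).astype(np.uint8)
    c=max(cv2.findContours(m,cv2.RETR_EXTERNAL,cv2.CHAIN_APPROX_NONE)[0],key=cv2.contourArea)[:,0]
    Q=onz(C,c[:,0],c[:,1],.097); a,b=stc(Q); r=cv2.minAreaRect(np.stack([a,b],1).astype(np.float32)); print(y0,r)
E
```

```text
tub [[0.5683, -0.3117], [0.5586, -0.4512], [0.3481, -0.4291], [0.3573, -0.2883]] [ 0.45806382 -0.37007143] [np.float64(0.212), np.float64(0.14), np.float64(0.212), np.float64(0.141)]
yaw -0.10756460926324828
-105 ((-8.51235580444336, -104.61361694335938), (87.72254180908203, 63.1872673034668), 0.8251373767852783)
0 ((-7.182918548583984, -0.95587158203125), (88.7546615600586, 65.05167388916016), 1.2120832204818726)
105 ((-8.344799041748047, 105.77072143554688), (63.031864166259766, 88.0156478881836), 89.85113525390625)
```

Call:
jog_arm(
  targets=[0, 0, -2.5, 0.057, 0.78, 0, 0, -2.5, 0.057, 0.78, 0, 0, -2.5, 0.057, 0.78, 2.2, 3.0, 0, 0, 0.78, 2.2, 3.0, 0, 0, 0.78, 2.2, 3.0, 0, 0, 0.78, 2.2, 3.0, 0, 0, 0.78, 2.2, 3.0, 0, 0, 0.78, 2.2, 3.0, 0, 0, 0.78, 2.2, 3.0, 0, 0, 0.78, 2.1, 3.0, 0, 0, 0.78],
  newtons=40,
)

```text
time_s: 30.62
tcp_pos: [0.5809, 0.0884, 0.1906]
eef_rot: [0.0, 0.999, -0.04, -0.0]
force: [0.1, -0.2, -0.2]
gripper_width: 0.0667
finger_force: 0.0
```

```bash
python3 - <<'E'
from plan import *
s,pp,M=pose(); print(s['gripper_width'],pp)
C,p,d=shot('wrist','w15'); P=cloud(C,d); T=(P-pp)@M*1000
m=(abs(T[...,1])>20)&(abs(T[...,1])<62)&(abs(T[...,0])<20)&(T[...,2]>-60)&(T[...,2]<20)
for sgn in(1,-1):
    q=T[m&(np.sign(T[...,1])==sgn)]; print(len(q),np.percentile(q[:,2],[50,90,98,99.8]).round(1), np.abs(q[q[:,2]>np.percentile(q[:,2],95)-0][:,1]).min(),np.abs(q[q[:,2]>np.percentile(q[:,2],90)][:,1]).max())
go([*st(-15,105.5),.12],TH,4,.9)
E
```

```text
0.06673718698863376 [0.5809173  0.08843814 0.19062971]
2986 [-43.  -19.8 -12.6  -9.1] 33.098324051270595 47.07208539450252
3032 [-43.2 -19.6 -12.4  -8.9] 32.386758430773156 46.35068070934826
-0.05, -0.07, 1.76, -0.001, 0.9, -0.05, -0.07, 1.76, -0.001, 0.9, -0.05, -0.07, 1.76, -0.001, 0.9, -0.05, -0.07, 1.76, -0.001, 0.9
```

Call:
jog_arm(
  targets=[0, -0.1, 1.75, 0, 0.95, -0.1, -0.1, 1.75, 0, 0.95, 0, 0, 1.75, 0, 0.95, 0, 0, 1.75, 0, 0.95, 0, 0, 1.75, 0, 0.95, 0, 0, 1.3, 0, 0.95, 0, 0, 0.7, 0, 0.95, 0, 0, 0, 0, 0.95],
)

```text
time_s: 31.68
tcp_pos: [0.5795, 0.0914, 0.083]
eef_rot: [0.0, 0.999, -0.04, -0.0]
force: [0.2, 0.3, 0.5]
gripper_width: 0.0811
finger_force: 0.0
```

```bash
python3 - <<'E'
from plan import *
s,pp,M=pose(); print(s['force'])
go([*st(-15,105.5),.0825],TH,1,.95)
E
```

```text
[0.24377698 0.32220175 0.48048674]
0.11, 0.32, 0.05, -0.001, 0.95
```

Call:
jog_arm(
  targets=[0.1, 0.3, 0.05, 0, 0.95, 0, 0, 0, 0, 0, 0, 0, 0, 0, 0, 0, 0, 0, 0, 0, 0, 0, 0, 0, 0, 0, 0, 0, 0, 0, 0, 0, 0, 0, 0],
  newtons=40,
)

```text
time_s: 32.55
tcp_pos: [0.5808, 0.0883, 0.0836]
eef_rot: [0.0, 0.999, -0.04, 0.001]
force: [0.4, -2.0, 6.0]
gripper_width: 0.0626
finger_force: 44.2
```

Call:
jog_arm(
  targets=[0, 0, -0.5, 0, 0, 0, 0, -1, 0, 0, 0, 0, -2, 0, 0, 0, 0, -2, 0, 0, 0, 0, -2, 0, 0, 0, 0, -1, 0, 0, 0, 0, 0, 0, 0],
)

```text
time_s: 33.42
tcp_pos: [0.5806, 0.0886, 0.1688]
eef_rot: [-0.0, 0.999, -0.04, 0.001]
force: [0.3, 0.2, -0.4]
gripper_width: 0.0622
finger_force: 43.7
```

```bash
python3 - <<'E'
from cov import *
C,p,d=shot('scene','s16'); u,v=proj(C,[*st(0,105),.12])[0].astype(int); print(pose()[1],u,v)
cv2.imwrite('pics/s16b.png',cv2.resize(p[v-75:v+75,u-100:u+100,::-1],(800,600),interpolation=cv2.INTER_CUBIC))
# plans: above tub slot A (+50)
ty=-.108; t=np.array([.458,-.370]); ax=np.array([np.cos(ty),np.sin(ty)])
print('A',t+.05*ax,'B',t-.05*ax)
a=go([*(t+.042*ax),.17],ty,12,0)
E
```

```text
[0.58020757 0.08857255 0.16762889] 246 208
A [ 0.50770868 -0.37538951] B [ 0.40829132 -0.36461049]
-0.36, 3.9, -0.02, 0.002, 0, -0.35, 3.9, -0.02, 0.002, 0, -0.34, 3.9, -0.02, 0.002, 0, -0.34, 3.9, -0.02, 0.002, 0, -0.33, 3.9, -0.02, 0.002, 0, -0.32, 3.9, -0.02, 0.002, 0, -0.31, 3.9, -0.02, 0.002, 0, -0.31, 3.91, -0.02, 0.002, 0, -0.3, 3.91, -0.02, 0.002, 0, -0.29, 3.91, -0.02, 0.002, 0, -0.28, 3.91, -0.02, 0.002, 0, -0.27, 3.91, -0.02, 0.002, 0
```

View pics/s16b.png

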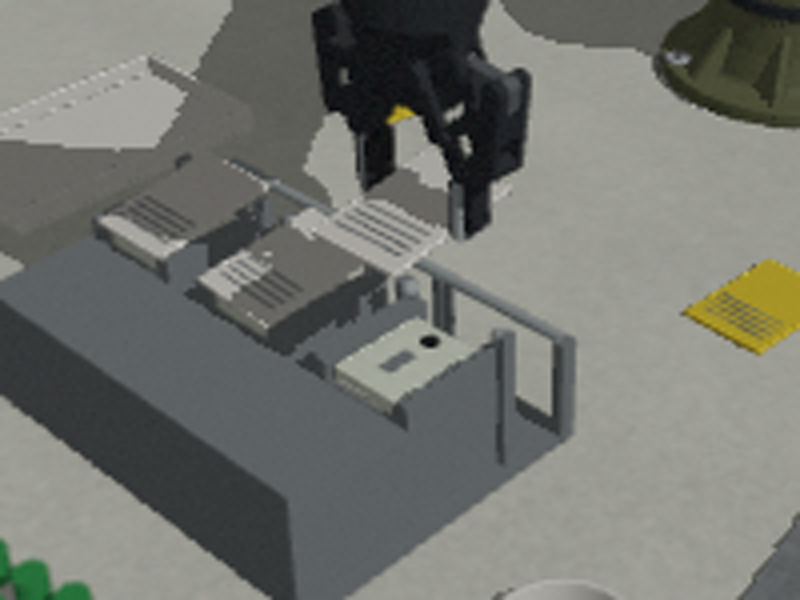

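Call:
jog_arm(
  targets=[-0.35, 3.9, 0, 0.002, 0, -0.35, 3.9, 0, 0.002, 0, -0.35, 3.9, 0, 0.002, 0, -0.35, 3.9, 0, 0.002, 0, -0.35, 3.9, 0, 0.002, 0, -0.3, 3.9, 0, 0.002, 0, -0.3, 3.9, 0, 0.002, 0, -0.3, 3.9, 0, 0.002, 0, -0.3, 3.9, 0, 0.002, 0, -0.3, 3.9, 0, 0.002, 0, -0.3, 3.9, 0, 0.002, 0, -0.25, 3.9, 0, 0.002, 0],
)

```text
time_s: 34.98
tcp_pos: [0.4993, -0.3752, 0.1665]
eef_rot: [-0.0, 0.999, -0.052, -0.001]
force: [0.6, -0.1, 0.2]
gripper_width: 0.0622
finger_force: 43.7
```

Call:
jog_arm(
  targets=[0, 0, 3, 0, 0, 0, 0, 3, 0, 0, 0, 0, 3, 0, 0, 0, 0, 2.5, 0, 0, 0, 0, 0, 0, 0],
)

```text
time_s: 35.6
tcp_pos: [0.4981, -0.3732, 0.0493]
eef_rot: [-0.001, 0.999, -0.052, -0.003]
force: [0.2, -0.4, 0.2]
gripper_width: 0.0624
finger_force: 43.8
```

```bash
cat > tubv.py <<'E'
from plan import *
import sys
s,pp,M=pose(); C,p,d=shot('wrist',sys.argv[1]); P=cloud(C,d)
ty=-.108; t=np.array([.458,-.370]); c,sn=np.cos(ty),np.sin(ty); X=P[...,:2]-t
tx=1000*(c*X[...,0]+sn*X[...,1]); tyy=1000*(-sn*X[...,0]+c*X[...,1]); z=P[...,2]*1000
print('tcp',pp.round(4),'in tub',np.round(1000*np.array([c*(pp[0]-t[0])+sn*(pp[1]-t[1]),-sn*(pp[0]-t[0])+c*(pp[1]-t[1])]),1))
# rim points z 17..24 on border band
rim=(z>14)&(z<27)
for nm,k,a,b in(('+x',rim&(abs(tyy)<50)&(tx>85)&(tx<130),tx,tyy),('-x',rim&(abs(tyy)<50)&(tx<-85)&(tx>-130),tx,tyy),('+y',rim&(abs(tx)<90)&(tyy>50)&(tyy<90),tyy,tx),('-y',rim&(abs(tx)<90)&(tyy<-50)&(tyy>-90),tyy,tx)):
    if k.sum()>15: print(nm,k.sum(),np.percentile(a[k],[5,50,95]).round(1),'slope',np.polyfit(b[k],a[k],1)[0].round(3))
E
python3 tubv.py w17
```

```text
tcp [ 0.4981 -0.3732  0.0493] in tub [40.2  1.1]
+x 1271 [109.4 111.8 113.7] slope -0.016
+y 1136 [71.8 72.9 75.6] slope 0.013
-y 932 [-63.2 -60.5 -59.3] slope 0.017
```

Call:
jog_arm(
  targets=[0.5, -0.55, 0.5, -0.01, 0, 0, 0, 1.5, 0, 0, 0, 0, 1.2, 0, 0, 0, 0, 0.7, 0, 0, 0, 0, 0.5, 0, 0, 0, 0, 0.5, 0, 0, 0, 0, 0, 0, 0],
)

```text
time_s: 36.52
tcp_pos: [0.5054, -0.3692, 0.0035]
eef_rot: [-0.0, 0.999, -0.047, -0.0]
force: [0.4, 0.2, -0.6]
gripper_width: 0.0625
finger_force: 43.8
```

Call:
jog_arm(
  targets=[0, 0, 0, 0, 0.8, 0, 0, 0, 0, 0.88, 0, 0, 0, 0, 0.88, 0, 0, 0, 0, 0.88, 0, 0, -1, 0, 0.88, 0, 0, -3, 0, 0.9, 0, 0, -4, 0, 0.95, 0, 0, -4, 0, 0.95, 0, 0, -3, 0, 0.95],
)

```text
time_s: 37.65
tcp_pos: [0.5059, -0.3696, 0.1571]
eef_rot: [0.001, 0.999, -0.047, 0.001]
force: [0.3, -0.2, 0.3]
gripper_width: 0.0808
finger_force: 0.0
```

```bash
sed -i 's/ty=-.108; t=np.array(\[.458,-.370\])/ty=-.093; t=np.array([.4621,-.3644])/' tubv.py; cat >> tubv.py <<'E'
cv2.imwrite('pics/%sb.png'%sys.argv[1],cv2.resize(p[:,:,::-1],(640,480)))
k=(z>5.5)&(z<16)&(abs(tx)<101)&(abs(tyy)<62)
for a in range(-90,100,20):
  m=(abs(tx-a)<10)&(abs(tyy)<25); print(a,z[m].size and np.nanmedian(z[m]).round(1),end='; ')
E
python3 tubv.py w18; python3 - <<'E'
from plan import *
go([*st(-15.5,-1),.17],TH,10,.95)
E
```

```text
tcp [ 0.5059 -0.3696  0.1571] in tub [44.1 -1.1]
+x 514 [106.2 108.2 110. ] slope 0.001
-x 490 [-108.8 -106.3 -105.2] slope -0.005
+y 756 [64.8 65.9 68.5] slope -0.0
-y 752 [-70.  -67.5 -66.3] slope 0.001
-90 5.5; -70 5.7; -50 5.7; -30 5.6; -10 5.6; 10 9.4; 30 9.7; 50 239.8; 70 247.2; 90 9.7; 0.31, -3.57, -0.1, -0.001, 0.95, 0.32, -3.57, -0.1, -0.001, 0.95, 0.32, -3.57, -0.1, -0.001, 0.95, 0.32, -3.57, -0.1, -0.001, 0.95, 0.33, -3.57, -0.1, -0.001, 0.95, 0.33, -3.57, -0.1, -0.001, 0.95, 0.33, -3.57, -0.1, -0.001, 0.95, 0.34, -3.57, -0.1, -0.001, 0.95, 0.34, -3.57, -0.1, -0.001, 0.95, 0.34, -3.57, -0.1, -0.001, 0.95
```

View pics/w18b.png

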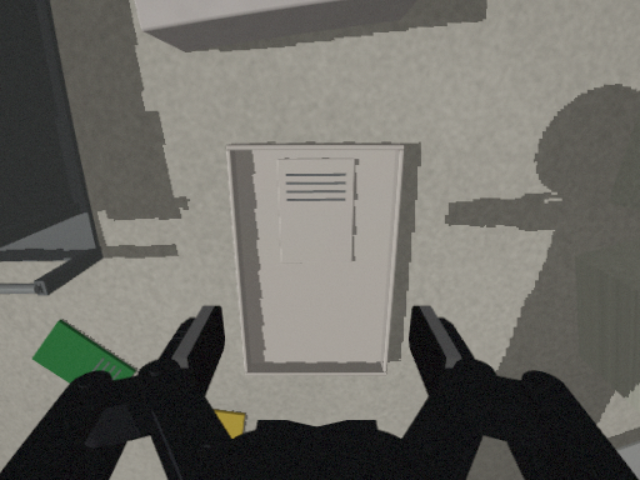

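Call:
jog_arm(
  targets=[0.3, -3.55, -0.1, 0, 0.95, 0.3, -3.55, -0.1, 0, 0.95, 0.3, -3.55, -0.1, 0, 0.95, 0.3, -3.55, -0.1, 0, 0.95, 0.3, -3.55, -0.1, 0, 0.95, 0.35, -3.6, -0.1, 0, 0.95, 0.35, -3.6, -0.1, 0, 0.95, 0.35, -3.6, -0.1, 0, 0.95, 0.35, -3.6, -0.1, 0, 0.95, 0.35, -3.6, -0.1, -0.014, 0.95, 0, 0, 0, 0, 0.95],
)

```text
time_s: 39.08
tcp_pos: [0.5717, -0.0144, 0.1643]
eef_rot: [-0.0, 0.999, -0.038, 0.0]
force: [0.1, -0.4, -0.5]
gripper_width: 0.0812
finger_force: 0.0
```

```bash
python3 - <<'E'
from cov import *
print(pose()[1])
C,p,d=shot('scene','s18'); P=cloud(C,d); sx,sy=stc(P)
m=(abs(sx+15)<4)&(abs(sy)<38)&(P[...,2]>.086)
for y in range(-36,38,8):
  k=m&(abs(sy-y)<3); print(y,k.sum() and np.median(P[k][:,2]*1000).round(1),end='; ')
a=go([*st(-15,-1),.12],TH,4,.95); go([*st(-15,-1),.083],TH,4,.95,a)
E
```

```text
[ 0.57170452 -0.01442682  0.1643302 ]
-36 197.3; -28 99.1; -20 98.0; -12 97.0; -4 97.2; 4 96.2; 12 95.3; 20 95.1; 28 242.6; 36 337.6; 0.01, 0.06, 1.11, 0, 0.95, 0.01, 0.06, 1.11, 0, 0.95, 0.01, 0.06, 1.11, 0, 0.95, 0.01, 0.06, 1.11, 0, 0.95
0, 0, 0.92, 0, 0.95, 0, 0, 0.92, 0, 0.95, 0, 0, 0.92, 0, 0.95, 0, 0, 0.92, 0, 0.95
```

Call:
jog_arm(
  targets=[0, 0.05, 2, 0, 0.95, 0, 0.05, 2, 0, 0.95, 0, 0.05, 2, 0, 0.95, 0, 0, 1.3, 0, 0.95, 0, 0, 0.95, 0, 0.95, 0, 0, 0, 0, 0.95, 0, 0, 0, 0, 0, 0, 0, 0, 0, 0, 0, 0, 0, 0, 0, 0, 0, 0, 0, 0, 0, 0, 0, 0, 0],
)

```text
time_s: 40.5
tcp_pos: [0.5726, -0.0181, 0.0836]
eef_rot: [0.0, 0.999, -0.04, 0.002]
force: [0.6, -2.3, 6.3]
gripper_width: 0.0618
finger_force: 46.5
```

Call:
jog_arm(
  targets=[0, 0, -0.5, 0, 0, 0, 0, -1, 0, 0, 0, 0, -2, 0, 0, 0, 0, -2, 0, 0, 0, 0, -2, 0, 0, 0, 0, -1, 0, 0, 0, 0, 0, 0, 0],
)

```text
time_s: 41.38
tcp_pos: [0.5717, -0.0177, 0.1673]
eef_rot: [-0.0, 0.999, -0.04, 0.001]
force: [-0.7, 0.1, -0.5]
gripper_width: 0.0622
finger_force: 43.7
```

```bash
python3 - <<'E'
from cov import *
C,p,d=shot('scene','s19'); u,v=proj(C,[*st(0,0),.12])[0].astype(int); print(pose()[1],u,v)
cv2.imwrite('pics/s19b.png',cv2.resize(p[v-75:v+75,u-100:u+100,::-1],(800,600),interpolation=cv2.INTER_CUBIC))
ty=-.093; t=np.array([.4621,-.3644]); ax=np.array([np.cos(ty),np.sin(ty)])
a=go([*(t-.06*ax),.17],ty,11,0)
E
```

```text
[ 0.57118284 -0.01775473  0.16611115] 215 191
-1.28, 3.21, -0.04, 0.001, 0, -1.28, 3.21, -0.04, 0.001, 0, -1.28, 3.22, -0.04, 0.001, 0, -1.27, 3.22, -0.04, 0.001, 0, -1.27, 3.22, -0.04, 0.001, 0, -1.27, 3.22, -0.04, 0.001, 0, -1.26, 3.22, -0.04, 0.001, 0, -1.26, 3.22, -0.04, 0.001, 0, -1.26, 3.22, -0.04, 0.001, 0, -1.25, 3.22, -0.04, 0.001, 0, -1.25, 3.23, -0.04, 0.001, 0
```

View pics/s19b.png

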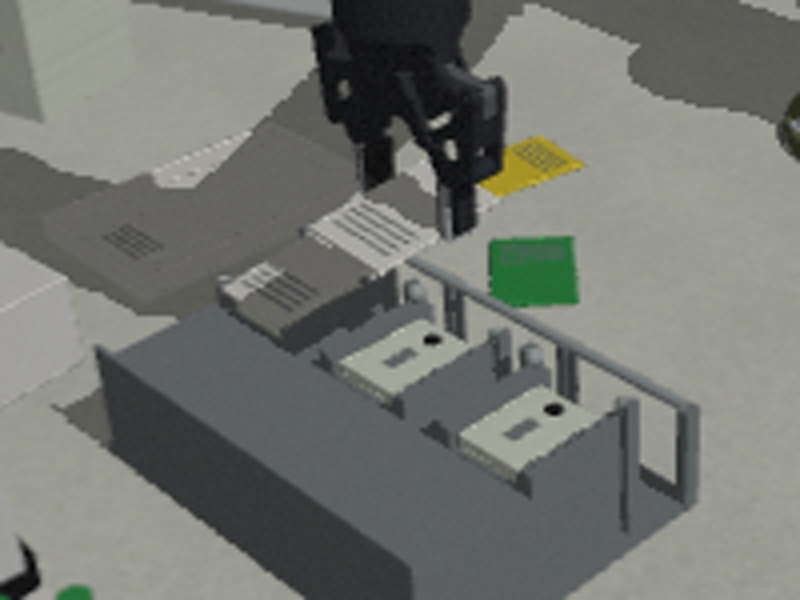

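Call:
jog_arm(
  targets=[-1.3, 3.2, 0, 0.001, 0, -1.3, 3.2, 0, 0.001, 0, -1.3, 3.2, 0, 0.001, 0, -1.3, 3.2, 0, 0.001, 0, -1.3, 3.2, 0, 0.001, 0, -1.25, 3.25, 0, 0.001, 0, -1.25, 3.25, 0, 0.001, 0, -1.25, 3.25, 0, 0.001, 0, -1.25, 3.2, 0, 0.001, 0, -1.25, 3.25, 0, 0.001, 0, -1.25, 3.25, 0, 0.001, 0, 0, 0, 2, 0, 0],
)

```text
time_s: 42.92
tcp_pos: [0.4011, -0.3609, 0.1463]
eef_rot: [0.0, 0.999, -0.047, 0.0]
force: [0.5, 0.6, 0.3]
gripper_width: 0.0627
finger_force: 43.7
```

Call:
jog_arm(
  targets=[0, 0, 3, 0, 0, 0, 0, 3, 0, 0, 0, 0, 3, 0, 0, 0, 0, 0, 0, 0],
)

```text
time_s: 43.42
tcp_pos: [0.3998, -0.3574, 0.0524]
eef_rot: [-0.002, 0.999, -0.045, -0.003]
force: [0.4, 0.2, -0.3]
gripper_width: 0.0621
finger_force: 43.9
```

```bash
python3 tubv.py w20; python3 - <<'E'
from plan import *
ty=-.093; t=np.array([.4621,-.3644]); ax=np.array([np.cos(ty),np.sin(ty)])
go([*(t-.061*ax),.001],ty,1,0)
E
```

```text
tcp [ 0.3998 -0.3574  0.0524] in tub [-62.7   1.2]
+y 2534 [65.1 66.  68.8] slope -0.001
-y 2623 [-69.9 -67.1 -66.2] slope 0.002
-90 71.1; -70 68.9; -50 135.0; -30 64.5; -10 61.0; 10 9.4; 30 9.8; 50 9.8; 70 10.0; 90 0; 0.06, 0.04, 5.39, 0.003, 0
```

Call:
jog_arm(
  targets=[0, 0.1, 1.5, 0, 0, 0, 0, 1.5, 0, 0, 0, 0, 1.0, 0, 0, 0, 0, 0.5, 0, 0, 0, 0, 0.5, 0, 0, 0, 0, 0, 0, 0],
)

```text
time_s: 44.22
tcp_pos: [0.4016, -0.3602, 0.0062]
eef_rot: [0.0, 0.999, -0.045, -0.0]
force: [-0.4, 0.3, -0.2]
gripper_width: 0.0625
finger_force: 43.9
```

Call:
jog_arm(
  targets=[0, 0, 0, 0, 0.8, 0, 0, 0, 0, 0.88, 0, 0, 0, 0, 0.88, 0, 0, 0, 0, 0.88, 0, 0, -1, 0, 0.88, 0, 0, -3, 0, 0.9, 0, 0, -4, 0, 0.95, 0, 0, -4, 0, 0.95, 0, 0, -4, 0, 0.95],
)

```text
time_s: 45.35
tcp_pos: [0.4016, -0.3603, 0.1686]
eef_rot: [0.0, 0.999, -0.045, 0.0]
force: [0.2, -0.2, 0.2]
gripper_width: 0.0813
finger_force: 0.0
```

```bash
python3 tubv.py w21; python3 - <<'E'
from plan import *
go([*st(-15.5,-104.5),.17],TH,8,.95)
E
```

```text
tcp [ 0.4016 -0.3603  0.1686] in tub [-60.7  -1.5]
+x 419 [105.6 106.  106.7] slope -0.001
-x 492 [-109.5 -106.9 -106. ] slope -0.001
+y 960 [64.8 66.1 68.7] slope 0.003
-y 964 [-70.1 -67.7 -66.3] slope -0.002
-90 9.6; -70 9.7; -50 254.4; -30 10.0; -10 9.5; 10 9.3; 30 9.8; 50 9.8; 70 10.0; 90 9.8; 1.72, -3.18, 0.06, -0.001, 0.95, 1.72, -3.18, 0.06, -0.001, 0.95, 1.73, -3.18, 0.06, -0.001, 0.95, 1.73, -3.17, 0.06, -0.001, 0.95, 1.73, -3.17, 0.06, -0.001, 0.95, 1.74, -3.17, 0.06, -0.001, 0.95, 1.74, -3.17, 0.06, -0.001, 0.95, 1.74, -3.17, 0.06, -0.001, 0.95
```

Call:
jog_arm(
  targets=[1.7, -3.2, 0, 0, 0.95, 1.7, -3.2, 0, 0, 0.95, 1.75, -3.15, 0, 0, 0.95, 1.75, -3.15, 0, 0, 0.95, 1.75, -3.15, 0, 0, 0.95, 1.75, -3.2, 0, 0, 0.95, 1.75, -3.2, 0, 0, 0.95, 1.75, -3.15, 0, -0.012, 0.95, 0, 0, 0, 0, 0.95],
)

```text
time_s: 46.52
tcp_pos: [0.5639, -0.1182, 0.1664]
eef_rot: [0.0, 0.999, -0.038, -0.0]
force: [0.2, 1.1, -0.6]
gripper_width: 0.0812
finger_force: 0.0
```

```bash
python3 - <<'E'
from plan import *
print(pose()[1])
a=go([*st(-15,-104.5),.12],TH,2,.95); go([*st(-15,-104.5),.0825],TH,2,.95,a)
E
```

```text
[ 0.5639169  -0.11817702  0.16637934]
0, 0.15, 2.32, 0.001, 0.95, 0, 0.15, 2.32, 0.001, 0.95
0, 0, 1.87, 0, 0.95, 0, 0, 1.87, 0, 0.95
```

Call:
jog_arm(
  targets=[0, 0.15, 2.3, 0, 0.95, 0, 0.15, 2.3, 0, 0.95, 0, 0, 1.9, 0, 0.95, 0, 0, 1.2, 0, 0.95, 0, 0, 0.7, 0, 0.95, 0, 0, 0, 0, 0.95, 0, 0, 0, 0, 0, 0, 0, 0, 0, 0, 0, 0, 0, 0, 0, 0, 0, 0, 0, 0, 0, 0, 0, 0, 0],
)

```text
time_s: 47.9
tcp_pos: [0.5637, -0.1228, 0.0836]
eef_rot: [0.0, 0.999, -0.039, 0.001]
force: [-0.0, 1.7, 5.7]
gripper_width: 0.0623
finger_force: 45.1
```

Call:
jog_arm(
  targets=[0, 0, -0.5, 0, 0, 0, 0, -1, 0, 0, 0, 0, -2, 0, 0, 0, 0, -2, 0, 0, 0, 0, -2, 0, 0, 0, 0, -1, 0, 0, 0, 0, 0, 0, 0],
)

```text
time_s: 48.78
tcp_pos: [0.5633, -0.1228, 0.1683]
eef_rot: [-0.0, 0.999, -0.039, 0.001]
force: [-0.4, 0.3, -0.8]
gripper_width: 0.0623
finger_force: 43.7
```

```bash
python3 - <<'E'
from cov import *
C,p,d=shot('scene','s22');P=cloud(C,d)
for y in(-105,0,105): cov(y,P)
print(pose()[1])
ty=-.093; t=np.array([.4621,-.3644]); ax=np.array([np.cos(ty),np.sin(ty)])
a=go([*(t-.01*ax),.17],ty,8,0)
E
```

```text
-105 [(-60, None), (-50, np.float64(186.2)), (-40, np.float64(185.8)), (-30, np.float64(84.3)), (-20, np.float64(84.7)), (-10, np.float64(179.9)), (0, np.float64(253.3)), (10, np.float64(222.2)), (20, np.float64(327.9)), (30, np.float64(453.5)), (40, np.float64(75.0))]
0 [(-60, None), (-50, None), (-40, None), (-30, np.float64(83.3)), (-20, np.float64(84.8)), (-10, np.float64(478.6)), (0, np.float64(506.3)), (10, np.float64(512.4)), (20, np.float64(83.4)), (30, np.float64(83.1)), (40, np.float64(73.6))]
105 [(-60, None), (-50, None), (-40, np.float64(472.7)), (-30, np.float64(479.0)), (-20, np.float64(511.8)), (-10, np.float64(513.1)), (0, np.float64(83.3)), (10, np.float64(83.6)), (20, np.float64(84.0)), (30, np.float64(83.1)), (40, np.float64(73.6))]
[ 0.56284928 -0.12272886  0.1671728 ]
-1.14, 3.11, -0.04, 0.002, 0, -1.14, 3.11, -0.04, 0.002, 0, -1.13, 3.11, -0.04, 0.002, 0, -1.12, 3.12, -0.04, 0.002, 0, -1.12, 3.12, -0.04, 0.002, 0, -1.11, 3.12, -0.04, 0.002, 0, -1.11, 3.12, -0.04, 0.002, 0, -1.1, 3.12, -0.04, 0.002, 0
```

Call:
jog_arm(
  targets=[-1.15, 3.1, 0, 0.002, 0, -1.15, 3.1, 0, 0.002, 0, -1.15, 3.1, 0, 0.002, 0, -1.1, 3.1, 0, 0.002, 0, -1.1, 3.1, 0, 0.002, 0, -1.1, 3.1, 0, 0.002, 0, -1.1, 3.15, 0, 0.002, 0, -1.1, 3.15, 0, 0.002, 0, 0, 0.1, 3, 0, 0, 0, 0, 3, 0, 0, 0, 0, 3, 0, 0, 0, 0, 1.5, 0, 0],
)

```text
time_s: 50.32
tcp_pos: [0.4509, -0.3636, 0.0594]
eef_rot: [-0.001, 0.999, -0.047, -0.002]
force: [0.1, -0.3, -0.9]
gripper_width: 0.0619
finger_force: 43.7
```

```bash
python3 tubv.py w23; python3 - <<'E'
from plan import *
ty=-.093; t=np.array([.4621,-.3644]); ax=np.array([np.cos(ty),np.sin(ty)])
go([*(t-.01*ax),.0095],ty,1,0)
E
```

```text
tcp [ 0.4509 -0.3636  0.0594] in tub [-11.2  -0.2]
+x 1561 [105.5 106.9 109.2] slope -0.003
-x 592 [-109.  -106.9 -105.5] slope 0.002
+y 1734 [65.2 66.  68.8] slope -0.0
-y 1747 [-69.9 -67.2 -66.3] slope 0.001
-90 0; -70 0; -50 79.3; -30 77.4; -10 75.2; 10 142.3; 30 68.8; 50 10.1; 70 9.9; 90 9.7; 0.18, 0.02, 4.87, -0.002, 0
```

Call:
jog_arm(
  targets=[0.1, 0, 1.5, 0, 0, 0, 0, 1.5, 0, 0, 0, 0, 1.0, 0, 0, 0, 0, 0.5, 0, 0, 0, 0, 0.3, 0, 0, 0, 0, 0, 0, 0],
)

```text
time_s: 51.12
tcp_pos: [0.4534, -0.3644, 0.0145]
eef_rot: [0.0, 0.999, -0.047, 0.0]
force: [0.6, 0.3, -0.3]
gripper_width: 0.0625
finger_force: 43.7
```

Call:
jog_arm(
  targets=[0, 0, 0, 0, 0.8, 0, 0, 0, 0, 0.88, 0, 0, 0, 0, 0.88, 0, 0, 0, 0, 0.88, 0, 0, -1, 0, 0.88, 0, 0, -3, 0, 0.9, 0, 0, -4, 0, 0.95, 0, 0, -4, 0, 0.95, 0, 0, -4, 0, 0.5],
)

```text
time_s: 52.25
tcp_pos: [0.4532, -0.3644, 0.1767]
eef_rot: [0.0, 0.999, -0.047, 0.0]
force: [1.0, -0.6, 0.5]
gripper_width: 0.0649
finger_force: 0.0
```

```bash
python3 tubv.py w24; python3 - <<'E'
from plan import *
a=go([*st(-60,-105),.17],TH,8,0); go([*st(-60,-105),.079],TH,5,0,a)
E
```

```text
tcp [ 0.4532 -0.3644  0.1767] in tub [-8.9 -0.8]
+x 499 [105.9 107.4 109.3] slope 0.001
-x 481 [-109.9 -106.9 -105.9] slope 0.0
+y 779 [64.7 66.  68.6] slope 0.003
-y 786 [-70.1 -67.5 -66.3] slope -0.003
-90 9.6; -70 9.6; -50 10.2; -30 13.8; -10 13.7; 10 262.2; 30 13.9; 50 10.0; 70 9.9; 90 9.8; 0.5, -3.16, 0.16, -0.002, 0, 0.51, -3.16, 0.16, -0.002, 0, 0.52, -3.16, 0.16, -0.002, 0, 0.52, -3.16, 0.16, -0.002, 0, 0.53, -3.16, 0.16, -0.002, 0, 0.54, -3.16, 0.16, -0.002, 0, 0.54, -3.16, 0.16, -0.002, 0, 0.55, -3.15, 0.16, -0.002, 0
-0.01, -0.01, 1.82, 0, 0, -0.01, -0.01, 1.82, 0, 0, -0.01, -0.01, 1.82, 0, 0, -0.01, -0.01, 1.82, 0, 0, -0.01, -0.01, 1.82, 0, 0
```

View pics/w24b.png

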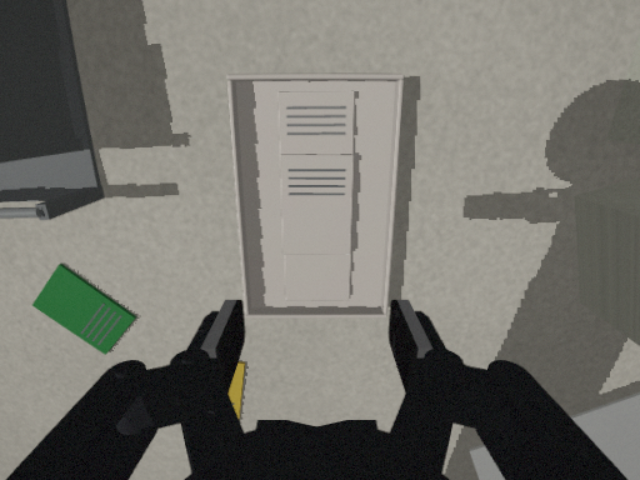

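Call:
jog_arm(
  targets=[0.5, -3.15, 0, -0.002, 0, 0.5, -3.15, 0, -0.002, 0, 0.5, -3.15, 0, -0.002, 0, 0.5, -3.15, 0, -0.002, 0, 0.55, -3.15, 0, -0.002, 0, 0.55, -3.15, 0, -0.002, 0, 0.55, -3.15, 0, -0.002, 0, 0.55, -3.15, 0, -0.002, 0, 0, 0, 2.5, 0, 0, 0, 0, 2.5, 0, 0, 0, 0, 0, 0, 0],
  newtons=30,
)

```text
time_s: 53.68
tcp_pos: [0.5162, -0.1169, 0.1229]
eef_rot: [0.0, 0.999, -0.039, -0.002]
force: [0.6, -0.5, 0.0]
gripper_width: 0.0001
finger_force: 0.0
```

```bash
python3 - <<'E'
from plan import *
s,p,M=pose();print(p,s['gripper_width'])
a=go([*st(-59,-105),.0788],TH,4,0); go([*st(34,-105),.0788],TH,11,0,a)
E
```

```text
[ 0.51615359 -0.11688983  0.12288604] 0.00012491819840832274
0.1, 0.03, 1.1, 0, 0, 0.1, 0.03, 1.1, 0, 0, 0.1, 0.03, 1.1, 0, 0, 0.1, 0.03, 1.1, 0, 0
0.85, 0, 0, 0, 0, 0.85, 0, 0, 0, 0, 0.85, 0, 0, 0, 0, 0.85, 0, 0, 0, 0, 0.85, 0, 0, 0, 0, 0.85, 0, 0, 0, 0, 0.85, 0, 0, 0, 0, 0.85, 0, 0, 0, 0, 0.85, 0, 0, 0, 0, 0.85, 0, 0, 0, 0, 0.85, 0, 0, 0, 0
```

Call:
jog_arm(
  targets=[0.1, 0.05, 1.1, 0, 0, 0.1, 0.05, 1.1, 0, 0, 0.1, 0, 1.1, 0, 0, 0.1, 0, 1.1, 0, 0, 0, 0, 0, 0, 0, 0, 0, 0, 0, 0],
)

```text
time_s: 54.42
tcp_pos: [0.5213, -0.1184, 0.0807]
eef_rot: [0.0, 0.999, -0.039, 0.0]
force: [0.0, 0.5, 1.0]
gripper_width: 0.0002
finger_force: 0.0
```

```bash
python3 - <<'E'
from plan import *
s,p,M=pose();print(p,s['force'])
go([*st(33,-105),.0788],TH,11,0)
E
```

```text
[ 0.5213207  -0.11841144  0.08066002] [0.03003635 0.49873698 1.00898132]
0.82, 0, 0.02, 0, 0, 0.82, 0, 0.02, 0, 0, 0.82, 0, 0.02, 0, 0, 0.82, 0, 0.02, 0, 0, 0.82, 0, 0.02, 0, 0, 0.82, 0, 0.02, 0, 0, 0.82, 0, 0.02, 0, 0, 0.82, 0, 0.02, 0, 0, 0.82, 0, 0.02, 0, 0, 0.82, 0, 0.02, 0, 0, 0.82, 0, 0.02, 0, 0
```

Call:
jog_arm(
  targets=[0.8, 0, 0.2, 0, 0, 0.8, 0, 0, 0, 0, 0.8, 0, 0, 0, 0, 0.8, 0, 0, 0, 0, 0.8, 0, 0, 0, 0, 0.8, 0, 0, 0, 0, 0.8, 0, 0, 0, 0, 0.8, 0, 0, 0, 0, 0.8, 0, 0, 0, 0, 0.8, 0, 0, 0, 0, 0.6, 0, 0, 0, 0, 0, 0, 0, 0, 0],
)

```text
time_s: 55.92
tcp_pos: [0.6071, -0.1251, 0.0781]
eef_rot: [0.0, 0.999, -0.039, -0.0]
force: [-0.0, -0.0, -0.3]
gripper_width: -0.0002
finger_force: 0.0
```

```bash
cat > card.py <<'E'
from cov import *
import sys
def cards(tag):
    C,p,d=shot('scene',tag); P=cloud(C,d); sx,sy=stc(P); g=p.astype(int); s=pose()[0]; print('tcp',s['tcp_pos'],s['force'])
    for y0 in(-105,0,105):
        m=((abs(sy-y0)<45)&(sx>-60)&(sx<135)&(g.min(2)>105)&(P[...,2]>.07)&(P[...,2]<.095)).astype(np.uint8)
        m=cv2.morphologyEx(m,cv2.MORPH_OPEN,np.ones((2,2)))
        for c in cv2.findContours(m,cv2.RETR_EXTERNAL,cv2.CHAIN_APPROX_NONE)[0]:
            if cv2.contourArea(c)<60: continue
            k=np.zeros_like(m); cv2.drawContours(k,[c],-1,1,-1); k=(k>0)&(m>0)
            top=k&(P[...,2]>np.median(P[k][:,2])-.003)
            r=cv2.minAreaRect(np.stack([sx[top],sy[top]],1).astype(np.float32)); print(y0,'x',np.percentile(sx[top],[.5,99.5]).round(1),'y',np.percentile(sy[top],[.5,99.5]).round(1),'z',(np.median(P[top][:,2])*1000).round(1),'rect',np.round(r[1],1),round(r[2],1))
if __name__=='__main__': cards(sys.argv[1])
E
python3 card.py s30
```

```text
tcp [ 0.60690643 -0.12509723  0.07818554] [-0.20659361 -1.0058848  -0.03852665]Traceback (most recent call last):
  File "card.py", line 13, in <module>
    if __name__=='__main__': cards(sys.argv[1])
                             ~~~~~^^^^^^^^^^^^^
  File "card.py", line 12, in cards
    r=cv2.minAreaRect(np.stack([sx[top],sy[top]],1).astype(np.float32)); print(y0,'x',np.percentile(sx[top],[.5,99.5]).round(1),'y',np.percentile(sy[top],[.5,99.5]).round(1),'z',(np.median(P[top][:,2])*1000).round(1),'rect',np.round(r[1],1),round(r[2],1))
                                                                                      ~~~~~~~~~~~~~^^^^^^^^^^^^^^^^^^^
    return _quantile_unchecked(
        a, q, axis, out, overwrite_input, method, keepdims, weights)
    return _ureduce(a,
                    func=_quantile_ureduce_func,
    ...<5 lines>...
                    overwrite_input=overwrite_input,
                    method=method)
    r = func(a, **kwargs)
    result = _quantile(arr,
                       quantiles=q,
    ...<2 lines>...
                       out=out,
                       weights=wgt)
    slices_having_nans = np.isnan(arr[-1, ...])
                                  ~~~^^^^^^^^^
IndexError: index -1 is out of bounds for axis 0 with size 0
```

```bash
sed -i 's/k=(k>0)&(m>0)/k=(k>0)\&(m>0)\&np.isfinite(P[...,2])\&(P[...,2]>.07)\&(P[...,2]<.095)/; s/g.min(2)>105/g.min(2)>TR/; s/^def cards/TR=int(sys.argv[2]) if len(sys.argv)>2 else 100\ndef cards/' card.py; python3 card.py s30 60; python3 - <<'E'
from plan import *
s,p,M=pose()
a=go([*p[:2],.12],TH,2,0); a=go([*st(-59,0),.12],TH,5,0,a)
E
```

```text
tcp [ 0.60680904 -0.12509779  0.07828574] [-0.28027512 -0.05475895  0.06254931]
-105 x [-39.2 128.1] y [-135.9  -36.8] z 80.9 rect [100.3 172.3] 87.9
0 x [-40.9 127.7] y [-39.2  48.3] z 75.6 rect [175.2  98. ] 2.1
105 x [-39.6 127.5] y [ 66.  149.1] z 75.3 rect [170.6  86.1] 0.4
0, 0, -2.09, 0, 0, 0, 0, -2.09, 0, 0
-1.75, -2.1, 0, 0, 0, -1.75, -2.1, 0, 0, 0, -1.75, -2.1, 0, 0, 0, -1.75, -2.1, 0, 0, 0, -1.75, -2.1, 0, 0, 0
```

Call:
jog_arm(
  targets=[0, 0, -2.1, 0, 0, 0, 0, -2.1, 0, 0, -1.75, -2.1, 0, 0, 0, -1.75, -2.1, 0, 0, 0, -1.75, -2.1, 0, 0, 0, -1.75, -2.1, 0, 0, 0, -1.75, -2.1, 0, 0, 0, 0, 0, 2.1, 0, 0, 0, 0, 1.7, 0, 0, 0, 0, 0, 0, 0, 0, 0, 0, 0, 0],
)

```text
time_s: 57.4
tcp_pos: [0.5282, -0.0139, 0.0828]
eef_rot: [0.0, 0.999, -0.04, 0.0]
force: [0.4, -0.8, 0.6]
gripper_width: -0.0003
finger_force: 0.0
```

```bash
python3 card.py s31 130; python3 - <<'E'
from plan import *
print(pose()[1]);go([*st(34,0),.0785],TH,11,0)
E
```

```text
tcp [ 0.52841414 -0.01380696  0.08310493] [ 0.20977409 -1.07863266 -0.02565865]
-105 x [ -6.2 106.4] y [-123.6  -68.7] z 80.9 rect [ 53.8 117. ] 88.0
0 x [-28.6  34.9] y [-19.7  35.6] z 83.7 rect [56.7 66.5] 90.0
105 x [-30.   35.2] y [ 86.3 139.8] z 83.7 rect [67.1 54. ] 1.7
[ 0.52841414 -0.01380696  0.08310493]
0.84, 0, 0.04, -0, 0, 0.84, 0, 0.04, -0, 0, 0.84, 0, 0.04, -0, 0, 0.84, 0, 0.04, -0, 0, 0.84, 0, 0.04, -0, 0, 0.84, 0, 0.04, -0, 0, 0.84, 0, 0.04, -0, 0, 0.84, 0, 0.04, -0, 0, 0.84, 0, 0.04, -0, 0, 0.84, 0, 0.04, -0, 0, 0.84, 0, 0.04, -0, 0
```

Call:
jog_arm(
  targets=[0, 0, 0.45, 0, 0, 0.9, 0, 0, 0, 0, 0.9, 0, 0, 0, 0, 0.9, 0, 0, 0, 0, 0.9, 0, 0, 0, 0, 0.9, 0, 0, 0, 0, 0.9, 0, 0, 0, 0, 0.9, 0, 0, 0, 0, 0.9, 0, 0, 0, 0, 0.9, 0, 0, 0, 0, 0.9, 0, 0, 0, 0, 0.8, 0, 0, 0, 0],
)

```text
time_s: 58.95
tcp_pos: [0.6262, -0.0213, 0.0778]
eef_rot: [0.0, 0.999, -0.039, -0.0]
force: [0.4, -0.3, 0.3]
gripper_width: -0.0003
finger_force: 0.1
```

```bash
python3 - <<'E'
from cov import *
s,p,M=pose(); print(p,s['force'],stc(p))
a=go([*p[:2],.12],TH,2,0); a=go([*st(-59,105),.12],TH,5,0,a)
E
```

```text
[ 0.62615389 -0.0213054   0.07777437] [ 0.4487466  -0.30945433  0.2654298 ] (np.float64(39.37653556373356), np.float64(0.002116946892145779))
0, 0, -2.11, 0, 0, 0, 0, -2.11, 0, 0
-1.97, -2.1, 0, 0, 0, -1.97, -2.1, 0, 0, 0, -1.97, -2.1, 0, 0, 0, -1.97, -2.1, 0, 0, 0, -1.97, -2.1, 0, 0, 0
```

Call:
jog_arm(
  targets=[0, 0, -2.1, 0, 0, 0, 0, -2.1, 0, 0, -2, -2.1, 0, 0, 0, -2, -2.1, 0, 0, 0, -2, -2.1, 0, 0, 0, -1.95, -2.1, 0, 0, 0, -1.95, -2.1, 0, 0, 0, 0, 0, 2.1, 0, 0, 0, 0, 2.1, 0, 0, 0, 0, 0, 0, 0, 0, 0, 0, 0, 0],
)

```text
time_s: 60.32
tcp_pos: [0.5358, 0.0912, 0.0789]
eef_rot: [0.0, 0.999, -0.039, 0.001]
force: [0.2, -0.2, -0.1]
gripper_width: 0.0002
finger_force: 0.0
```

```bash
python3 card.py s32 130; python3 - <<'E'
from cov import *
s,p,M=pose(); print(p,s['force'],stc(p)); go([*st(39.5,105),.0782],TH,11,0)
E
```

```text
tcp [0.53593584 0.09131953 0.0791207 ] [-0.18912269 -0.23851591  0.41536115]
-105 x [ -2.2 107.2] y [-123.9  -69.4] z 81.0 rect [ 53.  112.6] 84.2
0 x [ 53.  117.1] y [-20.2  27. ] z 81.0 rect [65.  48.5] 0.2
0 x [-27.5  36.7] y [-19.4  34.6] z 75.7 rect [57.4 64.9] 87.1
105 x [-29.3  34.3] y [ 86.6 139.7] z 83.7 rect [54.7 65.1] 88.4
[0.53593584 0.09131953 0.0791207 ] [-0.18912269 -0.23851591  0.41536115] (np.float64(-59.44825682489027), np.float64(105.15597183857524))
0.9, 0, 0.01, 0, 0, 0.9, 0, 0.01, 0, 0, 0.9, 0, 0.01, 0, 0, 0.9, 0, 0.01, 0, 0, 0.9, 0, 0.01, 0, 0, 0.9, 0, 0.01, 0, 0, 0.9, 0, 0.01, 0, 0, 0.9, 0, 0.01, 0, 0, 0.9, 0, 0.01, 0, 0, 0.9, 0, 0.01, 0, 0, 0.9, 0, 0.01, 0, 0
```

Call:
jog_arm(
  targets=[0.9, 0, 0.05, 0, 0, 0.9, 0, 0, 0, 0, 0.9, 0, 0, 0, 0, 0.9, 0, 0, 0, 0, 0.9, 0, 0, 0, 0, 0.9, 0, 0, 0, 0, 0.9, 0, 0, 0, 0, 0.9, 0, 0, 0, 0, 0.9, 0, 0, 0, 0, 0.9, 0, 0, 0, 0, 0.6, 0, 0, 0, 0, 0, 0, 0, 0, 0],
)

```text
time_s: 61.88
tcp_pos: [0.6311, 0.0836, 0.0771]
eef_rot: [0.0, 0.999, -0.04, -0.0]
force: [-0.8, -1.0, -0.3]
gripper_width: 0.0001
finger_force: 0.0
```

```bash
python3 - <<'E'
from cov import *
s,p,M=pose(); print(p,s['force'],stc(p))
a=go([*p[:2],.12],TH,2,0); a=go([*st(18,-105),.12],TH,8,0,a); a=go([*st(18,-105),.0785],TH,2,0,a)
E
```

```text
[0.63112456 0.08359929 0.07710597] [-0.84329359 -0.96612539 -0.31982724] (np.float64(36.052848431445135), np.float64(104.97189636743532))
0, 0, -2.14, -0, 0, 0, 0, -2.14, -0, 0
-0.23, 2.62, 0, -0, 0, -0.23, 2.62, 0, -0, 0, -0.23, 2.62, 0, -0, 0, -0.23, 2.62, 0, -0, 0, -0.23, 2.62, 0, -0, 0, -0.23, 2.62, 0, -0, 0, -0.23, 2.62, 0, -0, 0, -0.23, 2.62, 0, -0, 0
0, 0, 2.07, -0, 0, 0, 0, 2.07, -0, 0
```

Call:
jog_arm(
  targets=[0, 0, -2.1, 0, 0, 0, 0, -2.1, 0, 0, -0.25, 2.65, 0, 0, 0, -0.25, 2.6, 0, 0, 0, -0.25, 2.6, 0, 0, 0, -0.25, 2.65, 0, 0, 0, -0.25, 2.6, 0, 0, 0, -0.2, 2.65, 0, 0, 0, -0.2, 2.6, 0, 0, 0, -0.2, 2.65, 0, 0, 0, 0, 0, 2, 0, 0, 0, 0, 0, 0, 0],
)

```text
time_s: 63.38
tcp_pos: [0.5938, -0.1246, 0.0959]
eef_rot: [-0.0, 0.999, -0.04, -0.003]
force: [-0.2, 0.2, 0.3]
gripper_width: 0.0002
finger_force: 0.0
```

```bash
python3 - <<'E'
from cov import *
s,p,M=pose(); print(p,s['force'],stc(p))
a=go([*st(18,-105),.0783],TH,2,0); a=go([*st(35,-105),.0783],TH,3,0,a)
E
```

```text
[ 0.59379741 -0.12459009  0.09587154] [-0.21342443  0.22758705  0.34152737] (np.float64(15.271975828746713), np.float64(-105.51394695334982))
0.14, -0.03, 0.88, -0.001, 0, 0.14, -0.03, 0.88, -0.001, 0
0.57, 0, 0, 0, 0, 0.57, 0, 0, 0, 0, 0.57, 0, 0, 0, 0
```

Then retreat up and back to the front-left, out of both cameras' view of the station.

Call:
jog_arm(
  targets=[0, 0, 0.9, 0, 0, 0, 0, 0.8, 0, 0, 0, 0, 0, 0, 0, 0.6, 0, 0, 0, 0, 0.7, 0, 0, 0, 0, 0.7, 0, 0, 0, 0, 0, 0, 0, 0, 0, 0, 0, -2, 0, 0, 0, 0, -4, 0, 0, 0, 0, -4, 0, 0],
)

```text
time_s: 64.62
tcp_pos: [0.6157, -0.126, 0.1853]
eef_rot: [0.0, 0.999, -0.039, 0.001]
force: [1.0, 0.3, 0.5]
gripper_width: -0.0001
finger_force: 0.0
```

Call:
jog_arm(
  targets=[-4, -1, -1, 0, 0, -4, -1, -1, 0, 0, -4, -1, -1, 0, 0, -4, -1, 0, 0, 0, -4, -1, 0, 0, 0, 0, -2, 0, 0, 0.5, 0, 0, 0, 0, 0.5],
)

```text
time_s: 65.5
tcp_pos: [0.4218, -0.0396, 0.2143]
eef_rot: [-0.001, 0.999, -0.038, 0.002]
force: [-0.2, 0.3, -0.6]
gripper_width: 0.0359
finger_force: 0.0
```

```bash
python3 card.py s33 130; python3 - <<'E'
from cov import *
C,p,d=shot('top','t9'); P=cloud(C,d); sx,sy=stc(P); br=p.min(2)
for y0 in(-105,0,105):
    m=((abs(sy-y0)<34)&(sx>10)&(sx<125)&(br>135)&(P[...,2]>.0775)).astype(np.uint8)
    for c in cv2.findContours(m,cv2.RETR_EXTERNAL,cv2.CHAIN_APPROX_NONE)[0]:
        if cv2.contourArea(c)<80: continue
        Q=onz(C,c[:,0,0],c[:,0,1],.0815); a,b=stc(Q); print('top',y0,np.round([a.min(),a.max(),b.min(),b.max()],1))
# lifter & tub
g=p.astype(int)
P2=P[...,2]; m=((P[...,0]>.36)&(P[...,0]<.6)&(P[...,1]>.25)&(P[...,1]<.45)&(g.max(2)<60)).astype(np.uint8)
c=max(cv2.findContours(m,cv2.RETR_EXTERNAL,cv2.CHAIN_APPROX_NONE)[0],key=cv2.contourArea)[:,0]
W=onz(C,c[:,0],c[:,1],.028); print('handle',cv2.minAreaRect((W[:,:2]*1000).astype(np.float32)))
m=(P[...,0]>.33)&(P[...,0]<.62)&(P[...,1]>.25)&(P[...,1]<.45)&(P2>.011)&(P2<.04); print('raised pts',np.percentile(P[m],[2,98],axis=0).round(3).tolist(),m.sum())
E
```

```text
tcp [ 0.42196194 -0.04011944  0.21387529] [ 0.4563354  -0.40492855  0.01448896]
-105 x [-23.2 106.1] y [-123.9  -71.3] z 80.6 rect [ 53.6 131.6] 85.0
0 x [ 53.6 116.8] y [-18.4  27.7] z 81.1 rect [65.3 47. ] 0.7
0 x [-26.9  36.6] y [-18.5  35.7] z 75.9 rect [65.  54.8] 0.5
105 x [ 50.  113.5] y [ 86.5 131.8] z 81.0 rect [46.1 65.7] 88.3
105 x [-27.8  35.1] y [ 86.8 135.8] z 76.0 rect [52.2 66.6] 86.6
top -105 [  39.5  105.2 -129.1  -78.6]
top 0 [ 49.9 115.3 -23.8  25.1]
top 105 [ 46.9 112.8  81.2 130.1]
handle ((489.8016357421875, 353.66986083984375), (149.55514526367188, 42.148162841796875), 6.298198699951172)
raised pts [[0.416, 0.325, 0.011], [0.576, 0.384, 0.033]] 333
```

```bash
python3 - <<'E'
from cov import *
a=go([*st(18,-105),.18],TH,6,0); a=go([*st(18,-105),.085],TH,4,0,a)
E
```

```text
3.01, 1.17, 0.56, 0, 0, 3.01, 1.17, 0.56, 0, 0, 3.01, 1.17, 0.56, 0, 0, 3.01, 1.17, 0.56, 0, 0, 3.01, 1.17, 0.56, 0, 0, 3.01, 1.17, 0.56, 0, 0
0, 0, 2.37, 0, 0, 0, 0, 2.37, 0, 0, 0, 0, 2.37, 0, 0, 0, 0, 2.37, 0, 0
```

Call:
jog_arm(
  targets=[3, 1.15, 0.55, 0, 0, 3, 1.15, 0.55, 0, 0, 3, 1.2, 0.55, 0, 0, 3, 1.2, 0.55, 0, 0, 3, 1.15, 0.55, 0, 0, 3, 1.15, 0.6, 0, 0, 0, 0, 2.4, 0, 0, 0, 0, 2.4, 0, 0, 0, 0, 2.4, 0, 0, 0, 0, 1.6, 0, 0, 0, 0, 0, 0, 0, 0, 0, 0, 0, 0],
)

```text
time_s: 67.1
tcp_pos: [0.5965, -0.1246, 0.092]
eef_rot: [0.0, 0.999, -0.039, 0.001]
force: [-0.7, 0.6, -0.7]
gripper_width: -0.0
finger_force: 0.0
```

```bash
python3 - <<'E'
from cov import *
s,p,M=pose(); print(p,s['force'],stc(p),s['gripper_width'])
a=go([*st(18,-105),.0785],TH,1,0); a=go([*st(35,-105),.0785],TH,3,0,a)
E
```

```text
[ 0.59649061 -0.12455303  0.09204332] [-0.72068439  0.56563703 -0.67612972] (np.float64(17.953854920410205), np.float64(-105.2644578216094)) -3.901151580377239e-05
0, -0.03, 1.35, 0, 0
0.57, 0, 0, 0, 0, 0.57, 0, 0, 0, 0, 0.57, 0, 0, 0, 0
```

Call:
jog_arm(
  targets=[0, 0, 0.7, 0, 0, 0, 0, 0.65, 0, 0, 0, 0, 0, 0, 0, 0, 0, 0, 0, 0],
)

```text
time_s: 67.6
tcp_pos: [0.5959, -0.1242, 0.0774]
eef_rot: [0.0, 0.999, -0.039, -0.0]
force: [0.4, 0.1, 0.3]
gripper_width: 0.0002
finger_force: 0.0
```

Call:
jog_arm(
  targets=[0.55, 0, 0, 0, 0, 0.55, 0, 0, 0, 0, 0.5, 0, 0, 0, 0, 0.2, 0, 0, 0, 0, 0, 0, 0, 0, 0],
)

```text
time_s: 68.22
tcp_pos: [0.6139, -0.1257, 0.0772]
eef_rot: [0.0, 0.999, -0.039, -0.0]
force: [-0.1, 0.9, -0.2]
gripper_width: -0.0002
finger_force: 0.0
```

Call:
jog_arm(
  targets=[0, 0, -2, 0, 0, 0, 0, -4, 0, 0, 0, 0, -4, 0, 0, -4, -1, -1, 0, 1, -4, -2, -1, 0, 1, -4, -4, -1, 0, 1, -4, -4, 0, 0, 1, 0, -5, 0, 0, 1, 0, -5, 0, 0, 1, 0, -5, 0, 0, 1, 0, -5, 0, 0, 1, 0, 0, 0, 0, 1],
)

```text
time_s: 69.72
tcp_pos: [0.4785, 0.1984, 0.2082]
eef_rot: [-0.0, 0.999, -0.038, 0.0]
force: [-0.6, -0.9, -0.2]
gripper_width: 0.0854
finger_force: 0.0
```

```bash
python3 card.py s34 130 | head -2; python3 - <<'E'
from plan import *
a=go([.40,.34,.24],.09,5,1)
E
```

```text
tcp [0.47859522 0.1970579  0.2084506 ] [-0.22195273 -0.33987303  0.49943976]
-105 x [ 50. 112.] y [-121.7  -77.2] z 80.9 rect [47.4 62.9] 87.8
-1.79, -2.73, -0.63, -0.033, 1, -1.69, -2.79, -0.63, -0.033, 1, -1.6, -2.84, -0.63, -0.033, 1, -1.51, -2.89, -0.63, -0.033, 1, -1.41, -2.94, -0.63, -0.033, 1
```

Card 1 now lies at x≈47–112. Checking the lifter on the mat from the wrist.

Call:
jog_arm(
  targets=[-1.8, -2.75, -0.6, -0.033, 1, -1.7, -2.8, -0.6, -0.033, 1, -1.6, -2.85, -0.6, -0.033, 1, -1.5, -2.9, -0.6, -0.033, 1, -1.4, -2.9, -0.6, -0.033, 1, 0, 0, 0, 0, 1],
)

```text
time_s: 70.53
tcp_pos: [0.4002, 0.3396, 0.2388]
eef_rot: [-0.001, 0.999, 0.044, 0.001]
force: [1.7, -0.4, 0.5]
gripper_width: 0.0856
finger_force: 0.0
```

```bash
python3 - <<'E'
from plan import *
C,p,d=shot('wrist','w40'); P=cloud(C,d); g=p.astype(int); z=P[...,2]
near=(P[...,0]>.3)&(P[...,0]<.66)&(P[...,1]>.24)&(P[...,1]<.46)
q=(near&(z>.011)&(z<.04)).astype(np.uint8); q=cv2.morphologyEx(q,cv2.MORPH_OPEN,np.ones((3,3)))
n,l,s,_=cv2.connectedComponentsWithStats(q)
for i in range(1,n):
    if s[i,4]>150:
        k=l==i; print('raised',s[i],cv2.minAreaRect((P[k][:,:2]*1000).astype(np.float32)),np.percentile(z[k],[5,50,95]).round(4))
m=(near&(z<.011)&(z>.003)&(g.max(2)<110)).astype(np.uint8); m=cv2.morphologyEx(m,cv2.MORPH_OPEN,np.ones((5,5)))
n,l,s,_=cv2.connectedComponentsWithStats(m)
for i in range(1,n):
    if s[i,4]>1500: print('mat',s[i],cv2.minAreaRect((P[l==i][:,:2]*1000).astype(np.float32)))
E
```

```text
raised [ 230    6   18  144 2115] ((498.32635498046875, 364.6040344238281), (163.73500061035156, 19.597749710083008), 4.765441417694092) [0.0187 0.0216 0.0305]
mat [  202     2   100   191 14145] ((470.82440185546875, 345.0704040527344), (238.5599822998047, 119.1252212524414), 5.915679454803467)
```

```bash
python3 -c "
from bench import job; print(job.sign_off())"
```

```text
the job is handed in; nothing more can be done
None
```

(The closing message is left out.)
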